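# Change the batch in a gluing jig, lay its hold-down bar and wind the cure timer

## Task

Change over the gluing jig: stand every white (cured) candle cup upright in the black tray, and stand every terracotta cup upright on a cork pad of the jig, wholly on the pad and one to a pad. Then lay the bar flat in the notches of both posts, reaching right across each of them, and after that wind the timer's wing key clockwise, turn by turn, until it is fully wound. Leave the other things on the table where they are.

Things in the scene. Friction and masses are not known exactly. Their poses are not given: they have to be found in the camera images.
- jig: Fixed gluing jig: wooden board 360 (x) x 120 x 15 mm, origin at the centre of its underside. Three black-edged cork pads, 66 mm across, flush with its top, in a row at x = -80, 0, 80 mm. At x = -145 and 145 stand blue posts (20 mm in x, 50 in y), each with a notch on top, open upwards: 32 mm wide in y, floor 79 mm above the table, prongs 9 mm thick, tips at 97 mm. The bar lies in both, along x.
- pad0 (a point): centre of the near cork pad (jig x = -80 mm), on its top face 15 mm above the table; axes as the jig's
- pad1 (a point): centre of the middle cork pad (jig x = 0 mm), on its top face 15 mm above the table; axes as the jig's
- pad2 (a point): centre of the far cork pad (jig x = 80 mm), on its top face 15 mm above the table; axes as the jig's
- bar: Loose aluminium hold-down bar, 340 (x) x 24 (y) x 10 mm, 0.3 kg; a red upright grip in the middle of its top, 60 mm long (x), 16 mm wide (y), from 10 to 42 mm above the underside. Origin: centre of the underside. In the notches its underside is 79 mm above the table, 4 mm above the rims of cups on the pads. Starts on the table.
- terra0: Terracotta (new batch) straight round candle cup, 46 mm diameter, 60 mm tall, 0.16 kg, candle inside so closed below the rim, cork foot; origin at the centre of its underside, z up along its axis; starts on the table; may be absent
- terra1: Terracotta (new batch) straight round candle cup, 46 mm diameter, 60 mm tall, 0.16 kg, candle inside so closed below the rim, cork foot; origin at the centre of its underside, z up along its axis; starts on the table; may be absent
- terra2: Terracotta (new batch) straight round candle cup, 46 mm diameter, 60 mm tall, 0.16 kg, candle inside so closed below the rim, cork foot; origin at the centre of its underside, z up along its axis; starts on the table; may be absent
- white0: White (cured batch) straight round candle cup, 46 mm diameter, 60 mm tall, 0.16 kg, candle inside so closed below the rim, cork foot; origin at the centre of its underside, z up along its axis; starts on a jig pad; may be absent
- white1: White (cured batch) straight round candle cup, 46 mm diameter, 60 mm tall, 0.16 kg, candle inside so closed below the rim, cork foot; origin at the centre of its underside, z up along its axis; starts on a jig pad; may be absent
- white2: White (cured batch) straight round candle cup, 46 mm diameter, 60 mm tall, 0.16 kg, candle inside so closed below the rim, cork foot; origin at the centre of its underside, z up along its axis; starts on a jig pad; may be absent
- tray: Fixed black tray, 150 (x) x 170 (y) mm outside, walls 4 mm thick and 22 mm tall, floor 4 to 5 mm thick; origin at the centre of its underside. Room for two cups side by side along y.
- timer: Fixed green clockwork timer, a box 100 x 100 mm, 70 mm tall, with a round white dial on top (a red mark at the end of its scale); origin at the centre of its underside. A brass wing key turns on its top.
- key (a joint): angle of the wing key in rad: 0 run down, grows clockwise seen from above, 5.8 fully wound, at a stop. Sprung (needs 0.1 to 0.15 N m), but a ratchet keeps it where it is left. Starts between 0.2 and 1.0. A black pointer on the key's disc reaches the dial's red mark when fully wound.
- key_grip (a point): point on the key's vertical axis at the height to grip, 99 mm above the table. The wings are a flat plate 56 mm long along this frame's x, 10 mm thick across y, from 81 to 111 mm above the table, over a brass disc of 72 mm diameter with its top at 76 mm. The frame turns with the key.
- compote: bystander: brass footed bowl, 96 mm across, 85 mm tall; origin under its centre
- budvase: bystander: white bud vase, 64 mm across, 110 mm tall; origin under its centre
- spray: bystander: white bottle with blue cap, 60 mm across, 170 mm tall; origin under its centre
- gluepot: bystander: white glue jar with yellow lid, 64 mm across, 70 mm tall; origin under its centre
- taperoll: bystander: paper tape roll lying flat, 90 mm across, 25 mm tall; origin under its centre
- spool: bystander: wooden spool, 60 mm across, 50 mm tall; origin under its centre

How it is judged:
By the outcome, as a careful person would: the job done as asked, in the order asked, and still so for the second after the job is handed in, with the robot touching nothing.
Of terra0, terra1, terra2 only 2 to 3 are there at a start; the rules pass over those that are not, and their reading is None.
Of white0, white1, white2 only 1 to 2 are there at a start; the rules pass over those that are not, and their reading is None.
At some moment in a run one of terra0, terra1, terra2 may be knocked a few centimetres aside while the robot is not near it.
Once in a run the grip may slacken for a moment while it holds something.
It also fails if it takes over 210 s, if anything falls off the work surface, if the arm or the gripper's body presses on something with over 40 N, if the wrist force passes 120 N, or if a joint passes its speed limit or range.

## Robot

A 6-joint arm with a two-finger parallel gripper is mounted at the origin on the work surface. World frame = base frame: x ahead of the robot, y to its left, z up, the work surface at z = 0. Lengths are in m, angles in rad, forces in N, time in s.
With the tool pointing down it reaches from about 0.325 to 0.9 m from the base axis. Payload 3.5 kg.
Tool frame: the origin (TCP) lies between the finger pads; the fingertips stand 22 mm ahead of it and the grasp point (between the pads) lies 3 mm ahead of it; z points along the fingers, y is the direction in which the jaws open and shut (so a half turn about z gives the same grasp; the last joint's range is limited). The gripper opens to 85 mm and grips with 20 to 120 N. Pads are 22 mm wide; open, the fingers measure 114 mm over their backs; the gripper's body (76 mm by 85 mm) begins 54 mm behind the grasp point. The pads swing forward as they close: fully open they stand 13 mm farther back than shut.
Start: joints at [1.001, 0.276, -0.026, 1.268, 0, 1.467], TCP at [0.281, 0.558, 0.253] pointing down, gripper open.
Joint ranges: [-3.12, 3.12], [-0.85, 1.88], [-1.08, 1.24], [-1.95, 2.15], [-1.57, 1.53], [-3.14, 3.14]. Speed limits (rad/s): [2.57, 2.57, 3.14, 3.14, 3.14, 3.14].

## Interface

Orientations are given as a rotation vector (axis times angle).
In Python, from bench import robot, eyes, ticket gives the robot as it stands.
- The arm moves only by the tool servo_tool, never from a script. Its argument "increments" is a list that holds one entry, the list of rows, each a list of 4 numbers: the shift along the tool's x, y, z in m, then the turn about the tool's z in degrees. In form: [[[dx, dy, dz, turn], ...]]. A call has 1 to 20 rows; each row shifts and turns the commanded pose from where the row before left it, along the tool's axes as they then stand; what a row does not reach is not made up. A row lasts 1/8 s, in which the tool goes at most 62.5 mm and 10.7 degrees, less where a joint would pass 70% of its speed; a pose out of reach is approached as far as the arm can. A call with a gripper value outside its range is refused whole. "hand" is the finger opening in m, from 0 to 0.0854, set as the call begins (left out, the last holds). The fingers move at their own pace and stop on an object; "newtons" is the grip in N (left out, the last holds). Time passes only in rows, so rows that do not move let the fingers close. It gives the time, the measured TCP pose, the force and the opening at its end, in the units of the state.
- robot.observe(): the state, without advancing time (a new reading comes with each control period).
- eyes.get_image(name): name is "side" or "top" or "wrist"; returns a dict with "pixels" (420x560x3 uint8, red, green, blue), "intrinsics" (3x3 intrinsics, pixels), "k1" (the pictures are not rectified: a ray, as slopes to the right and down, at radius r is drawn at 1 + k1 r^2 times it, then the intrinsics apply), "camera_from_world" (4x4, takes a point from world to camera coordinates). Camera axes: x right, y down, z forward; pixel columns grow to the right and rows downward; lengths in m; the calibration is good to about 2 mm. A picture is of the moment at which its call begins. There is no depth.
- ticket.sign_off(): hands the job in, once; it reports no verdict.
The state is a dict: "time_s": time; "joint_positions": joint angles; "qd": joint speeds; "effort": joint torques, N m; "tool_pos": TCP position; "eef_rot": TCP orientation; "force": force on the tool from outside, world axes, zero at the start; "wrist_torque": the same for the moment, N m; "gripper_width": finger opening in m.
Only numpy, scipy, OpenCV 4.12 (cv2) and the standard library are available. Lean on these libraries where they do the work, as an engineer would, in place of code of your own. Each camera call takes 0.05 s, during which the arm holds its last target.

## Working session

There is one attempt and no reset: what is moved stays moved. The work goes in short steps, Python scripts to look and compute and a tool call to move; the robot and the scene stay as the last step left them, time stands still between calls to the robot, and variables do not carry over. Pictures are saved under pics/ and viewed, and the job is handed in when it is done.

Besides the shell and the picture viewer there is one more tool, called after "Request:" by a JSON object that holds its "fn" and its "kwargs". servo_tool: Moves the arm, as the interface text tells. Its arguments: {"type":"object","properties":{"increments":{"type":"array","items":{"type":"array","items":{"type":"array","items":{"type":"number"}}}},"hand":{"type":"number"},"newtons":{"type":"number"}},"required":["increments"]}

```bash
ls; mkdir -p pics; python3 - <<'E'
from bench import robot, eyes, ticket
import cv2
print(robot.observe())
for n in ["side","top","wrist"]:
    d=eyes.get_image(n); cv2.imwrite(f"pics/a_{n}.png",d["pixels"][:,:,::-1]); print(n,d["intrinsics"],d["k1"],d["camera_from_world"])
E
```

```text
pics
{'time_s': 0.0, 'joint_positions': array([ 1.00062509e+00,  2.77146681e-01, -2.78525756e-02,  1.26799974e+00,
       -2.15677959e-05,  1.46736541e+00]), 'qd': array([-1.99659838e-03,  4.74158526e-04, -5.07754648e-04, -3.93199695e-04,
       -2.52796218e-05,  2.10505822e-03]), 'effort': array([ 2.62306612e-04, -4.45507801e+01,  2.95201868e+01,  1.62480207e-02,
       -1.50997407e-04, -4.75107441e-06]), 'tool_pos': array([0.28087989, 0.55752975, 0.25216448]), 'eef_rot': array([-0.72635321, -3.05574205,  0.00327601]), 'force': array([-0.22753687,  0.642163  ,  0.5709443 ]), 'wrist_torque': array([0.03304849, 0.01603702, 0.05940658]), 'gripper_width': 0.08539838116101796}
side [[404.05495864   0.         271.92453195]
 [  0.         404.05495864 210.11781879]
 [  0.           0.           1.        ]] -0.10874037627619426 [[ 0.74814568 -0.66352581 -0.00339832 -0.39704339]
 [-0.52589635 -0.58982566 -0.61281215  0.31215336]
 [ 0.40461226  0.46025992 -0.79022131  0.78735928]
 [ 0.          0.          0.          1.        ]]
top [[453.90610186   0.         275.18326632]
 [  0.         453.90610186 208.75009798]
 [  0.           0.           1.        ]] -0.13758331566028878 [[-0.01485129 -0.99985991 -0.00772007 -0.02818096]
 [-0.98088289  0.01606681 -0.19393454  0.54313538]
 [ 0.19403141  0.0046923  -0.9809841   1.22868544]
 [ 0.          0.          0.          1.        ]]
wrist [[290.93049266   0.         273.87683155]
 [  0.         290.93049266 205.6728851 ]
 [  0.           0.           1.        ]] -0.051686753619988514 [[ 0.45010632  0.892973   -0.00187777 -0.62435314]
 [ 0.84575359 -0.42562856  0.32177817 -0.04243019]
 [ 0.28653999 -0.14642252 -0.94681322  0.38078875]
 [ 0.          0.          0.          1.        ]]
```

View pics/a_top.png

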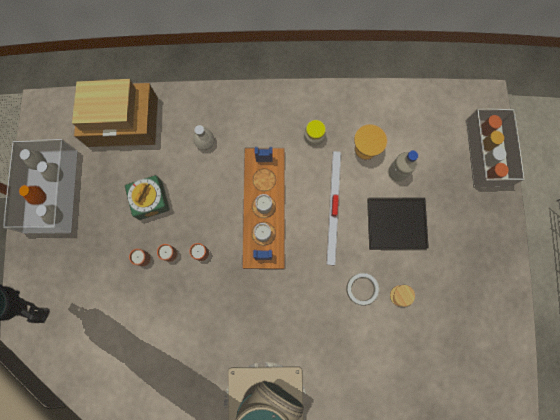

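View pics/a_side.png

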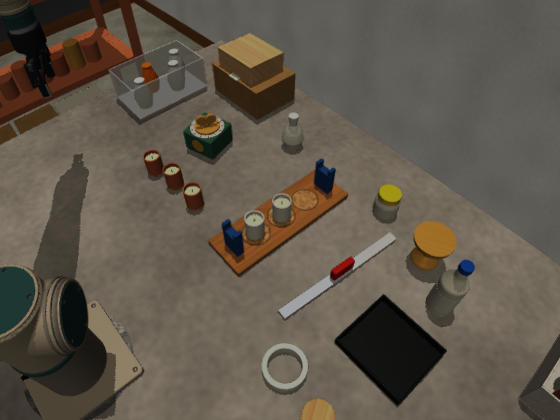

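View pics/a_wrist.png

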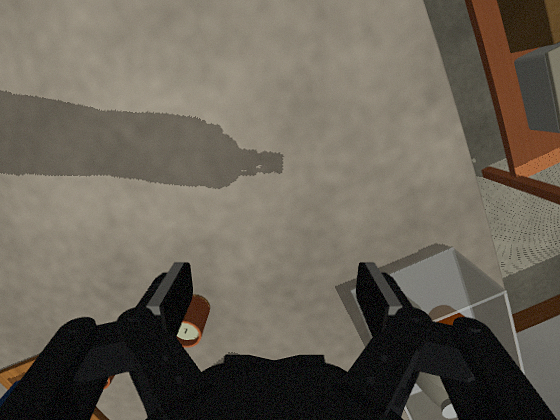

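```bash
cat > h.py <<'E'
import numpy as np, cv2
from bench import robot, eyes, ticket
def grab(n,save=None):
    d=eyes.get_image(n)
    if save: cv2.imwrite(f"pics/{save}.png",d["pixels"][:,:,::-1])
    return d
def ray(d,u,v):
    K=d["intrinsics"];D=np.array([d["k1"],0,0,0.])
    p=cv2.undistortPoints(np.array([[[u,v]]],float),K,D)[0,0]
    T=d["camera_from_world"];R=T[:3,:3];c=-R.T@T[:3,3]
    return c,R.T@np.array([p[0],p[1],1])
def onz(d,u,v,z):
    c,r=ray(d,u,v);return (c+r*(z-c[2])/r[2])
def proj(d,P):
    T=d["camera_from_world"];rv=cv2.Rodrigues(T[:3,:3])[0]
    return cv2.projectPoints(np.array(P,float).reshape(-1,1,3),rv,T[:3,3],d["intrinsics"],np.array([d["k1"],0,0,0.]))[0][:,0]
def two(d1,p1,d2,p2):
    A=np.zeros((3,3));b=np.zeros(3)
    for d,p in((d1,p1),(d2,p2)):
        c,r=ray(d,*p);r/=np.linalg.norm(r);M=np.eye(3)-np.outer(r,r);A+=M;b+=M@c
    return np.linalg.solve(A,b)
def crop(d,x0,y0,w,h,s,name):
    im=d["pixels"][y0:y0+h,x0:x0+w,::-1]
    cv2.imwrite(f"pics/{name}.png",cv2.resize(im,None,fx=s,fy=s,interpolation=cv2.INTER_CUBIC))
def tool():
    s=robot.observe();R=cv2.Rodrigues(np.array(s["eef_rot"]))[0]
    return s,np.array(s["tool_pos"]),R
def to(x,y,z,jaw=None):
    """increments to a world tcp target; jaw = wanted world angle of tool y (deg)"""
    s,p,R=tool();d=R.T@(np.array([x,y,z])-p);a=np.degrees(np.arctan2(R[1,1],R[0,1]))
    t=None if jaw is None else (a-jaw+90)%180-90
    print("tcp",p.round(4),"delta tool",d.round(4),"jaw",round(a,1),"turn",t,"j6",round(float(np.degrees(s["joint_positions"][5])),1),"tilt",np.degrees(np.arccos(-R[2,2])).round(2))
E
python3 - <<'E'
from h import *
d=grab("top"); crop(d,110,130,200,150,4,"c1"); crop(d,230,130,220,150,3.6,"c2")
E
```

```text
(no output)
```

View pics/c1.png

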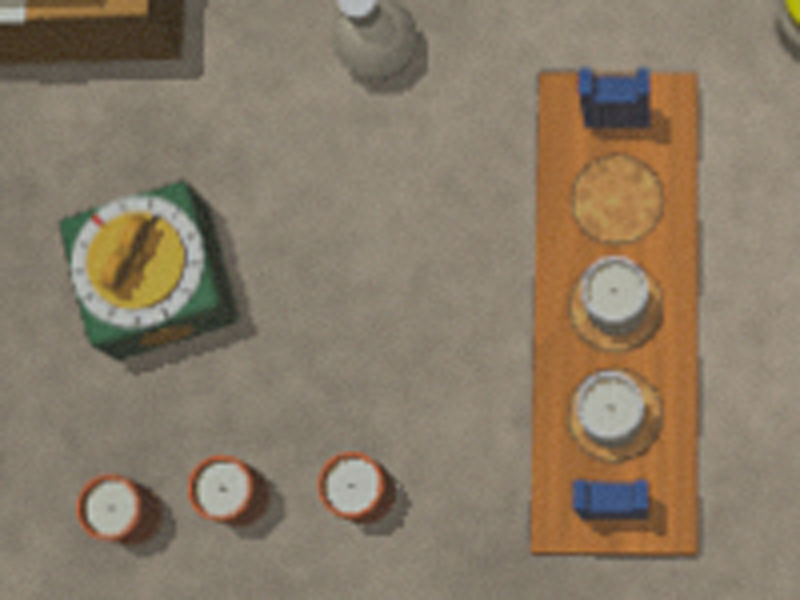

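View pics/c2.png

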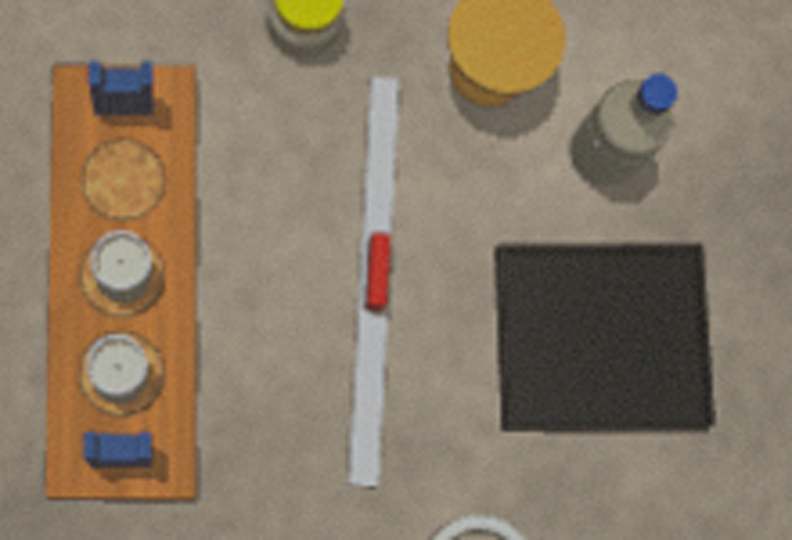

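```bash
cat > m.py <<'E'
from h import *
def blobs(mask,amin=15):
    n,l,s,c=cv2.connectedComponentsWithStats(mask.astype(np.uint8));return [(s[i,4],c[i].round(1),s[i,:4]) for i in range(1,n) if s[i,4]>=amin]
def hsv(d): return cv2.cvtColor(d["pixels"],cv2.COLOR_RGB2HSV)
E
python3 - <<'E'
from m import *
d=grab("top");H=hsv(d);h,s,v=[H[...,i].astype(int) for i in range(3)]
def roi(m,x0,y0,x1,y1):
    o=np.zeros_like(m);o[y0:y1,x0:x1]=m[y0:y1,x0:x1];return o
print("terra candles")
for a,c,b in blobs(roi((v>165)&(s<50),120,235,215,275)): print(a,c,b,onz(d,*c,0.057).round(4))
print("terra")
for a,c,b in blobs(roi((s>110)&(h<15)&(v>70),120,235,215,275)): print(a,c,b,onz(d,*c,0.05).round(4))
print("white candles")
for a,c,b in blobs(roi((v>165)&(s<50),245,180,285,250)): print(a,c,b,onz(d,*c,0.073).round(4))
print("jig")
m=roi((s>120)&(h<20)&(v>90),235,140,300,280)
cn=max(cv2.findContours(m.astype(np.uint8),0,1)[0],key=cv2.contourArea);r=cv2.minAreaRect(cn);print(r)
bx=np.array([onz(d,*p,0.015)[:2] for p in cv2.boxPoints(r)]);print(bx.round(4),bx.mean(0))
for i in range(4): e=bx[(i+1)%4]-bx[i];print(np.linalg.norm(e),np.degrees(np.arctan2(e[1],e[0])))
print("posts")
for a,c,b in blobs(roi((s>120)&(h>105)&(h<130),235,140,300,280)): print(a,c,b)
print("bar grip")
for a,c,b in blobs(roi((s>150)&((h<8)|(h>172)),320,180,350,230)): print(a,c,b,onz(d,*c,0.042).round(4))
m=roi((s<35)&(v>150),320,145,350,270)|roi((s>150)&((h<8)|(h>172)),320,180,350,230)
cn=max(cv2.findContours(m.astype(np.uint8),0,1)[0],key=cv2.contourArea);r=cv2.minAreaRect(cn);print(r)
bx=np.array([onz(d,*p,0.010)[:2] for p in cv2.boxPoints(r)]);print(bx.round(4),bx.mean(0))
for i in range(4): e=bx[(i+1)%4]-bx[i];print(np.linalg.norm(e),np.degrees(np.arctan2(e[1],e[0])))
print("tray")
m=roi((v<60),355,180,440,260);cn=max(cv2.findContours(m.astype(np.uint8),0,1)[0],key=cv2.contourArea);r=cv2.minAreaRect(cn);print(r)
bx=np.array([onz(d,*p,0.022)[:2] for p in cv2.boxPoints(r)]);print(bx.round(4),bx.mean(0))
for i in range(4): e=bx[(i+1)%4]-bx[i];print(np.linalg.norm(e),np.degrees(np.arctan2(e[1],e[0])))
print("dial")
m=roi((s>130)&(h>12)&(h<32)&(v>80),115,170,180,225)
cn=max(cv2.findContours(m.astype(np.uint8),0,1)[0],key=cv2.contourArea);r=cv2.fitEllipse(cn);print(r,onz(d,*r[0],0.076))
E
```

```text
terra candles
124 [197.7 251.1] [192 245  12  13] [0.4253 0.1806 0.057 ]
117 [165.2 251.9] [160 246  12  13] [0.424  0.2725 0.057 ]
103 [137.2 256.5] [132 251  11  12] [0.4117 0.3523 0.057 ]
terra
89 [198.8 252. ] [189 243  19  18] [0.4235 0.1788 0.05  ]
85 [165.8 252.3] [157 244  20  17] [0.4236 0.2725 0.05  ]
87 [138.3 257.9] [129 249  20  17] [0.4084 0.3512 0.05  ]
white candles
136 [263.8 203.1] [257 197  15  13] [ 0.5553 -0.0053  0.073 ]
148 [262.4 231.9] [255 226  16  13] [ 0.4743 -0.0006  0.073 ]
jig
((263.50048828125, 207.9620361328125), (40.515743255615234, 120.40807342529297), 0.7252243161201477)
[[ 0.3801  0.0591]
 [ 0.739   0.0543]
 [ 0.7351 -0.0672]
 [ 0.377  -0.0561]] [ 0.5577855 -0.0024665]
0.3589495148179658 -0.7762061259005311
0.12153264676620543 -91.81907690355426
0.35834131074201314 178.22703425577922
0.11528927413117748 88.45369458495084
posts
52 [264.7 151.8] [259 148  13   7]
65 [263.8 253.9] [258 251  13   7]
bar grip
96 [334.8 204.6] [332 195   6  21] [ 0.5541 -0.2071  0.042 ]
((335.0043640136719, 182.9191436767578), (8.905917167663574, 64.17658233642578), 3.094058036804199)
[[ 0.5308 -0.1926]
 [ 0.7264 -0.2108]
 [ 0.7246 -0.2376]
 [ 0.529  -0.2186]] [ 0.6277171 -0.2148838]
0.19645340882743592 -5.320148686722057
0.026852452469431954 -93.9503698812859
0.19654202606188015 174.44208851956236
0.026035098185900312 85.90129441568952
tray
((397.52850341796875, 223.46975708007812), (50.654563903808594, 58.121925354003906), 88.31531524658203)
[[ 0.5733 -0.307 ]
 [ 0.5759 -0.4809]
 [ 0.4263 -0.4738]
 [ 0.4252 -0.3035]] [ 0.50019932 -0.39131479]
0.17393559632835162 -89.15374614756462
0.1497356373594762 177.2768473556385
0.17030076815862205 90.36621382951661
0.14812735038872019 -1.3518465958586123
dial
((143.24522399902344, 195.2727813720703), (21.664426803588867, 23.37330436706543), 87.2772445678711) [0.5830735  0.33592966 0.076     ]
```

```bash
python3 - <<'E'
from h import *
to(0.4745,-0.001,0.2,90)
d=grab("wrist");T=d["camera_from_world"];s,p,R=tool()
c=-T[:3,:3].T@T[:3,3];print("cam in tool",R.T@(c-p),"cam axes in tool\n",R.T@T[:3,:3].T)
E
```

```text
tcp [0.2811 0.5579 0.2528] delta tool [-0.4242 -0.412   0.0531] jaw 63.3 turn -26.743902639881533 j6 84.1 tilt 0.06
cam in tool [ 0.08228141  0.00041174 -0.12059446] cam axes in tool
 [[-8.47141519e-05 -9.46758156e-01 -3.21945627e-01]
 [ 9.99999977e-01 -1.59693074e-05 -2.16170285e-04]
 [ 1.99519732e-04 -3.21945638e-01  9.46758135e-01]]
```

Request:
{"fn": "servo_tool", "kwargs": {"increments": [[[0,0,0,-8.9],[0,0,0,-8.9],[0,0,0,-8.9],[-0.0193,-0.0559,0.005,0],[-0.0193,-0.0559,0.005,0],[-0.0193,-0.0559,0.005,0],[-0.0193,-0.0559,0.005,0],[-0.0193,-0.0559,0.005,0],[-0.0193,-0.0559,0.005,0],[-0.0193,-0.0559,0.005,0],[-0.0193,-0.0559,0.005,0],[-0.0193,-0.0559,0.005,0],[-0.0193,-0.0559,0.005,0],[0,0,0,0],[0,0,0,0]]], "hand": 0.0854}}

```text
time_s: 2.17
tool_pos: [0.4734, -0.0009, 0.2032]
eef_rot: [-0.002, -3.141, -0.001]
force: [0.2, 0.4, 0.7]
gripper_width: 0.085
```

```bash
python3 - <<'E'
from h import *
to(0.4745,-0.001,0.05,90)
d=grab("wrist","w1")
print(proj(d,[[0.4745,-0.001,0.073],[0.555,-0.005,0.073],[0.478,-0.0006,0.015],[0.638,-0.004,0.015]]))
E
```

```text
tcp [ 0.4734 -0.0009  0.2032] delta tool [-0.0012 -0.0002  0.1532] jaw 89.9 turn -0.09090767596116223 j6 -7.9 tilt 0.06
[[273.55082768 203.494197  ]
 [269.72116819 279.85205573]
 [273.93659821 189.96686567]
 [271.4960523  309.97836534]]
```

View pics/w1.png

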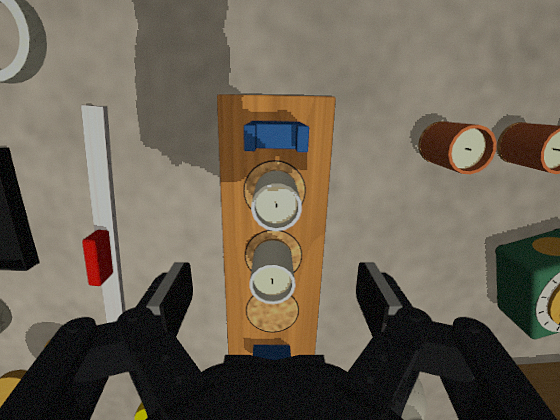

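Request:
{"fn": "servo_tool", "kwargs": {"increments": [[[-0.003,0.001,0.04,0],[0,0,0.045,0],[0,0,0.04,0],[0,0,0.028,0],[0,0,0,0]]]}}

```text
time_s: 2.85
tool_pos: [0.474, 0.0019, 0.0485]
eef_rot: [0.003, -3.136, -0.001]
force: [-0.9, -0.4, -0.3]
gripper_width: 0.085
```

Request:
{"fn": "servo_tool", "kwargs": {"increments": [[[0,0,0,0],[0,0,0,0],[0,0,0,0],[0,0,0,0],[0,0,0,0]]], "hand": 0.03, "newtons": 50}}

```text
time_s: 3.48
tool_pos: [0.4786, 0.0001, 0.0522]
eef_rot: [0.001, 3.138, 0.001]
force: [-0.9, 1.2, 6.9]
gripper_width: 0.0449
```

Request:
{"fn": "servo_tool", "kwargs": {"increments": [[[0,0,-0.03,0],[0,0,-0.05,0],[0,0,-0.05,0],[-0.0015,-0.054,0,0],[-0.0015,-0.054,0,0],[-0.0015,-0.054,0,0],[-0.0015,-0.054,0,0],[-0.0015,-0.054,0,0],[-0.0015,-0.054,0,0],[-0.0015,-0.054,0,0],[-0.0015,-0.054,0,0],[0,0,0,0],[0,0,0,0]]]}}

```text
time_s: 5.1
tool_pos: [0.4879, -0.4316, 0.1799]
eef_rot: [-0.002, -3.141, -0.002]
force: [-0.6, -0.0, -1.0]
gripper_width: 0.0452
```

```bash
python3 - <<'E'
from h import *
to(0.49,-0.432,0.042,90)
d=grab("wrist","w2");print(robot.observe()["gripper_width"])
E
```

```text
tcp [ 0.4879 -0.4316  0.1799] delta tool [-0.0023 -0.0006  0.1379] jaw 89.9 turn -0.08531238346711234 j6 -47.1 tilt 0.1
0.045021024103977576
```

View pics/w2.png

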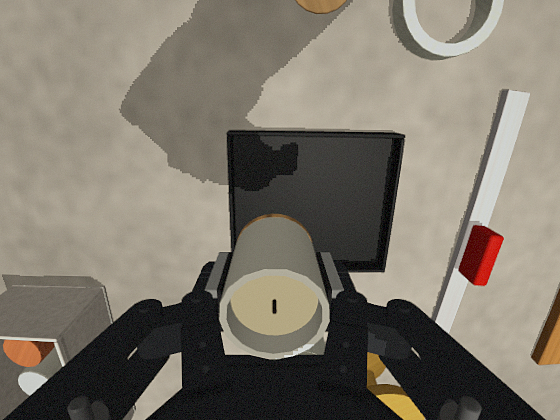

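Request:
{"fn": "servo_tool", "kwargs": {"increments": [[[-0.002,0,0.045,0],[0,0,0.045,0],[0,0,0.035,0],[0,0,0.009,0],[0,0,0.004,0],[0,0,0,0],[0,0,0,0]]]}}

```text
time_s: 6.02
tool_pos: [0.4915, -0.433, 0.0441]
eef_rot: [0.001, 3.139, -0.004]
force: [-0.3, 0.0, -1.2]
gripper_width: 0.0448
```

Request:
{"fn": "servo_tool", "kwargs": {"increments": [[[0,0,0,0],[0,0,0,0],[0,0,0,0],[0,0,-0.03,0],[0,0,-0.05,0],[0,0,-0.06,0],[0,0.054,0,0],[0,0.054,0,0],[0,0.054,0,0],[0,0.054,0,0],[-0.009,0.054,0,0],[-0.02,0.054,0,0],[-0.02,0.054,0,0],[-0.02,0.05,0,0],[0,0,0,0],[0,0,0,0]]], "hand": 0.062}}

```text
time_s: 8.02
tool_pos: [0.5596, -0.0041, 0.1822]
eef_rot: [-0.0, -3.141, 0.001]
force: [-0.3, -0.5, -0.3]
gripper_width: 0.0616
```

```bash
python3 - <<'E'
from h import *
to(0.5575,-0.004,0.05,90)
d=grab("wrist","w3");t=grab("top");crop(t,230,130,220,150,3.6,"t3")
print(proj(d,[[0.5575,-0.004,0.073]]))
E
```

```text
tcp [ 0.5596 -0.0041  0.1822] delta tool [0.002  0.0002 0.1322] jaw 90.0 turn -0.013317669454238512 j6 -7.0 tilt 0.04
[[273.91745306 207.80364111]]
```

View pics/w3.png

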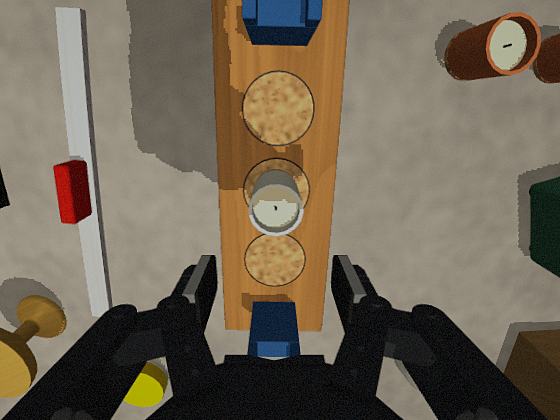

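View pics/t3.png

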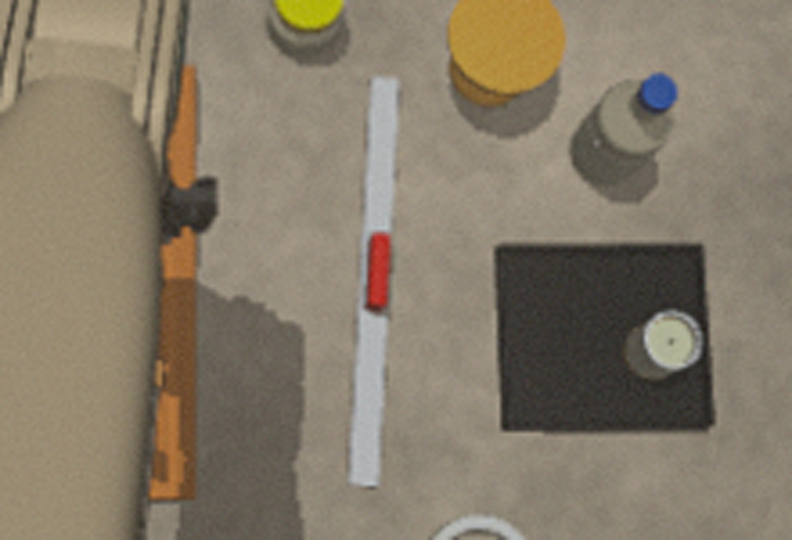

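```bash
python3 - <<'E'
from h import *
d=grab("wrist")
for u,v in((278,107.5),(275,259)): print(onz(d,u,v,0.015).round(4))
for u,v in((271,303),(277,303),): print(onz(d,u,v,0.097).round(4))
E
```

```text
[ 0.4774 -0.0009  0.015 ]
[ 0.638  -0.0039  0.015 ]
[ 0.6346 -0.0076  0.097 ]
[ 0.6346 -0.0025  0.097 ]
```

Request:
{"fn": "servo_tool", "kwargs": {"increments": [[[0.0015,0.001,0.04,0],[0,0,0.045,0],[0,0,0.03,0],[0,0,0.017,0],[0,0,0,0],[0,0,0,0]]]}}

```text
time_s: 8.93
tool_pos: [0.5595, -0.0035, 0.0516]
eef_rot: [0.002, 3.139, -0.0]
force: [-0.1, -0.6, 0.8]
gripper_width: 0.0622
```

Request:
{"fn": "servo_tool", "kwargs": {"increments": [[[0,0,0,0],[0,0,0,0],[0,0,0,0],[0,0,0,0],[0,0,-0.03,0],[0,0,-0.05,0],[0,0,-0.05,0],[0.008,-0.05,0,0],[0.01,-0.05,0,0],[0.01,-0.05,0,0],[0.01,-0.05,0,0],[0.01,-0.05,0,0],[0.01,-0.05,0,0],[0.01,-0.05,0,0],[0,0,0,0],[0,0,0,0]]], "hand": 0.03}}

```text
time_s: 10.92
tool_pos: [0.4895, -0.3524, 0.1798]
eef_rot: [-0.002, -3.141, -0.002]
force: [-0.3, 0.7, -1.6]
gripper_width: 0.045
```

```bash
python3 - <<'E'
from h import *
to(0.49,-0.350,0.042,90)
d=grab("wrist","w4");print(robot.observe()["gripper_width"])
E
```

```text
tcp [ 0.4895 -0.3524  0.1798] delta tool [-0.0006  0.0022  0.1378] jaw 89.9 turn -0.0681548876698912 j6 -41.8 tilt 0.1
0.044740374224098135
```

View pics/w4.png

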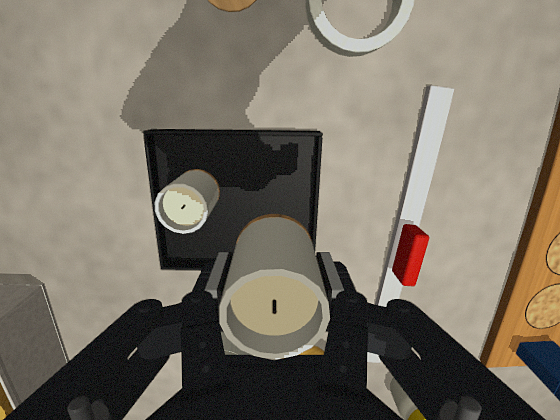

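Request:
{"fn": "servo_tool", "kwargs": {"increments": [[[0,0.001,0.045,0],[0,0,0.045,0],[0,0,0.035,0],[0,0,0.009,0],[0,0,0.004,0],[0,0,0,0],[0,0,0,0]]]}}

```text
time_s: 11.85
tool_pos: [0.4911, -0.3529, 0.044]
eef_rot: [0.001, 3.139, -0.003]
force: [0.5, 0.6, -1.1]
gripper_width: 0.0453
```

Request:
{"fn": "servo_tool", "kwargs": {"increments": [[[0,0,0,0],[0,0,0,0],[0,0,0,0],[0,0,-0.03,0],[0,0,-0.05,0],[0,0,-0.06,0],[0.006,0.053,0,0],[0.006,0.053,0,0],[0.006,0.053,0,0],[0.006,0.053,0,0],[0.006,0.053,0,0],[0.007,0.053,0,0],[0.007,0.053,0,0],[0.007,0.053,0,0],[0.007,0.053,0,0],[0.007,0.053,0,0],[0,0,0,0],[0,0,0,0]]], "hand": 0.062}}

```text
time_s: 14.1
tool_pos: [0.4253, 0.1778, 0.1823]
eef_rot: [-0.0, -3.142, 0.001]
force: [0.4, -1.1, -0.7]
gripper_width: 0.0622
```

```bash
cat > look.py <<'E'
import sys
from m import *
def wc(name,zc=0.057):
    d=grab("wrist",name);H=hsv(d);v=H[...,2];s=H[...,1]
    for a,c,b in blobs((v>190)&(s<60),300):
        if c[1]<330: print("white blob",a,c,b,onz(d,*c,zc).round(4))
    return d
E
python3 - <<'E'
from look import *
to(0.425,0.18,0.035,90)
wc("w5");t=grab("top","t5")
E
```

```text
tcp [0.4253 0.1778 0.1823] delta tool [0.0003 0.0023 0.1473] jaw 90.0 turn -0.010339454985498264 j6 14.7 tilt 0.04
white blob 846 [467.3 188.8] [451 170  34  38] [0.4109 0.3514 0.057 ]
white blob 1006 [379.7 202.3] [361 184  38  37] [0.4237 0.2727 0.057 ]
white blob 910 [277.9 205.9] [258 192  41  30] [0.4271 0.1815 0.057 ]
```

View pics/w5.png

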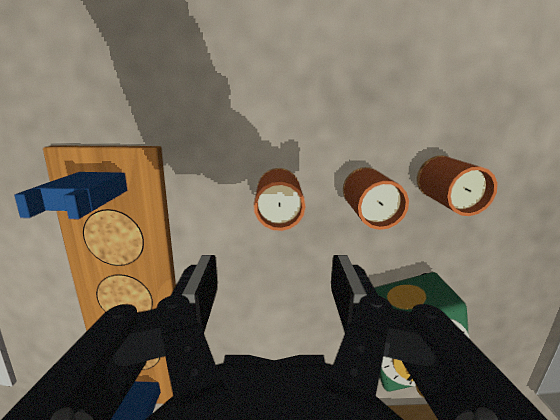

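View pics/t5.png

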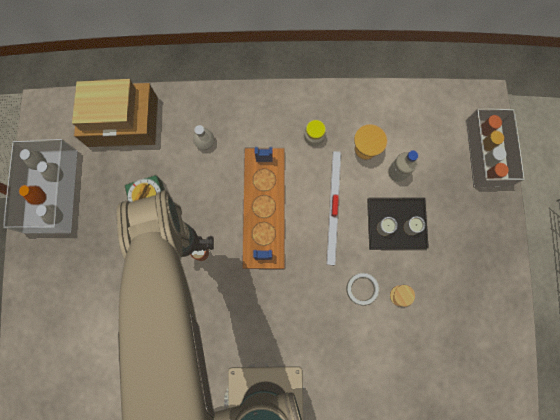

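Request:
{"fn": "servo_tool", "kwargs": {"increments": [[[-0.0005,0.004,0.045,0],[0,0,0.045,0],[0,0,0.04,0],[0,0,0.017,0],[0,0,0,0],[0,0,0,0]]]}}

```text
time_s: 14.95
tool_pos: [0.4271, 0.1815, 0.0361]
eef_rot: [0.004, 3.14, 0.001]
force: [0.2, 0.3, 0.7]
gripper_width: 0.0621
```

Request:
{"fn": "servo_tool", "kwargs": {"increments": [[[0,0,0,0],[0,0,0,0],[0,0,0,0],[0,0,0,0],[0,0,-0.04,0],[0,0,-0.05,0],[0,0,-0.06,0],[-0.042,-0.037,0,0],[-0.042,-0.037,0,0],[-0.042,-0.037,0,0],[-0.042,-0.037,0,0],[-0.042,-0.037,0,0],[0,0,0,0],[0,0,0,0]]], "hand": 0.03}}

```text
time_s: 16.7
tool_pos: [0.6349, -0.003, 0.1846]
eef_rot: [-0.002, -3.139, -0.001]
force: [0.6, 0.2, -2.4]
gripper_width: 0.0448
```

```bash
python3 - <<'E'
from h import *
to(0.638,-0.004,0.052,90)
d=grab("wrist","w6");print(robot.observe()["gripper_width"])
E
```

```text
tcp [ 0.6349 -0.003   0.1846] delta tool [-0.0034 -0.0011  0.1326] jaw 89.9 turn -0.06305790624899998 j6 -6.0 tilt 0.13
0.04501966089529238
```

View pics/w6.png

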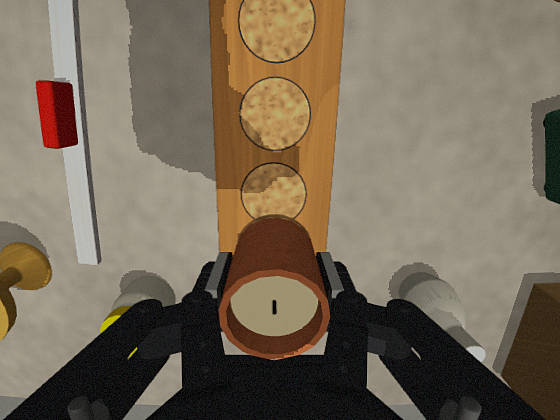

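Request:
{"fn": "servo_tool", "kwargs": {"increments": [[[-0.0035,-0.001,0.045,0],[0,0,0.045,0],[0,0,0.03,0],[0,0,0.009,0],[0,0,0.004,0],[0,0,0,0],[0,0,0,0]]]}}

```text
time_s: 17.62
tool_pos: [0.6405, -0.0042, 0.0539]
eef_rot: [0.001, 3.139, -0.0]
force: [0.1, 0.2, -1.5]
gripper_width: 0.0451
```

Request:
{"fn": "servo_tool", "kwargs": {"increments": [[[0,0,0,0],[0,0,0,0],[0,0,0,0],[0,0,-0.03,0],[0,0,-0.05,0],[0,0,-0.05,0],[0.04,0.05,0,0],[0.04,0.05,0,0],[0.04,0.05,0,0],[0.04,0.05,0,0],[0.04,0.05,0,0],[0.014,0.027,0,0],[0,0,0,0],[0,0,0,0]]], "hand": 0.062}}

```text
time_s: 19.38
tool_pos: [0.4307, 0.2667, 0.1824]
eef_rot: [0.001, 3.141, -0.001]
force: [-0.3, 1.1, -0.5]
gripper_width: 0.062
```

```bash
python3 - <<'E'
from look import *
to(0.424,0.273,0.035,90)
wc("w7")
E
```

```text
tcp [0.4307 0.2667 0.1824] delta tool [0.0068 0.0064 0.1474] jaw 89.9 turn -0.05024546313475753 j6 24.5 tilt 0.04
white blob 367 [281.  202.5] [263 191  39  24] [0.4294 0.2731 0.057 ]
```

View pics/w7.png

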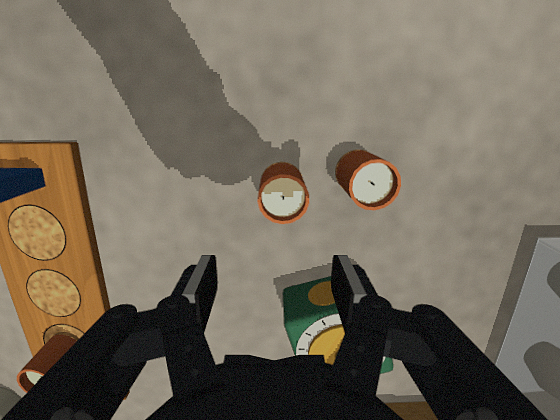

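Request:
{"fn": "servo_tool", "kwargs": {"increments": [[[0.006,0.0075,0.045,0],[0,0,0.045,0],[0,0,0.04,0],[0,0,0.017,0],[0,0,0,0],[0,0,0,0]]]}}

```text
time_s: 20.18
tool_pos: [0.4257, 0.2743, 0.0361]
eef_rot: [0.003, 3.14, 0.001]
force: [0.8, 0.5, 0.3]
gripper_width: 0.062
```

Request:
{"fn": "servo_tool", "kwargs": {"increments": [[[0,0,0,0],[0,0,0,0],[0,0,0,0],[0,0,0,0],[0,0,-0.04,0],[0,0,-0.05,0],[0,0,-0.06,0],[-0.022,-0.046,0,0],[-0.022,-0.046,0,0],[-0.022,-0.046,0,0],[-0.022,-0.046,0,0],[-0.022,-0.046,0,0],[-0.022,-0.046,0,0],[0,0,0,0],[0,0,0,0]]], "hand": 0.03}}

```text
time_s: 22.05
tool_pos: [0.5552, -0.0012, 0.1847]
eef_rot: [-0.002, -3.14, -0.002]
force: [0.2, 0.8, -1.2]
gripper_width: 0.0451
```

```bash
python3 - <<'E'
from h import *
to(0.5577,-0.0024,0.0515,90)
d=grab("wrist","w8");print(robot.observe()["gripper_width"])
E
```

```text
tcp [ 0.5552 -0.0012  0.1847] delta tool [-0.0028 -0.0013  0.1332] jaw 89.9 turn -0.06788213390900921 j6 -6.8 tilt 0.12
0.04515088220194629
```

View pics/w8.png

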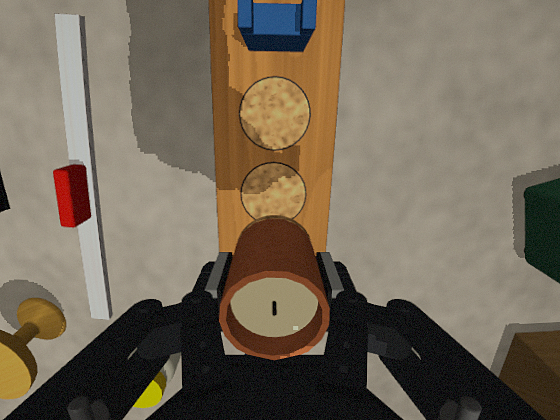

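Request:
{"fn": "servo_tool", "kwargs": {"increments": [[[-0.003,-0.001,0.045,0],[0,0,0.045,0],[0,0,0.03,0],[0,0,0.009,0],[0,0,0.004,0],[0,0,0,0],[0,0,0,0]]]}}

```text
time_s: 22.98
tool_pos: [0.5603, -0.0026, 0.0537]
eef_rot: [0.001, 3.139, -0.001]
force: [-0.4, -0.4, -1.3]
gripper_width: 0.0452
```

Request:
{"fn": "servo_tool", "kwargs": {"increments": [[[0,0,0,0],[0,0,0,0],[0,0,0,0],[0,0,-0.03,0],[0,0,-0.05,0],[0,0,-0.05,0],[0.021,0.05,0,0],[0.021,0.05,0,0],[0.021,0.05,0,0],[0.021,0.05,0,0],[0.021,0.05,0,0],[0.021,0.05,0,0],[0.021,0.053,0,0],[0,0,0,0],[0,0,0,0]]], "hand": 0.062}}

```text
time_s: 24.85
tool_pos: [0.4122, 0.3503, 0.1822]
eef_rot: [-0.0, -3.141, 0.001]
force: [0.1, -0.1, -0.3]
gripper_width: 0.0621
```

```bash
python3 - <<'E'
from look import *
to(0.412,0.352,0.035,90)
wc("w9");t=grab("top");crop(t,100,130,250,150,3.2,"t9")
E
```

```text
tcp [0.4122 0.3503 0.1822] delta tool [0.0002 0.0018 0.1472] jaw 90.0 turn -0.009235016725057221 j6 33.5 tilt 0.04
white blob 775 [276.7 205.2] [258 191  41  31] [0.4133 0.3529 0.057 ]
```

View pics/w9.png

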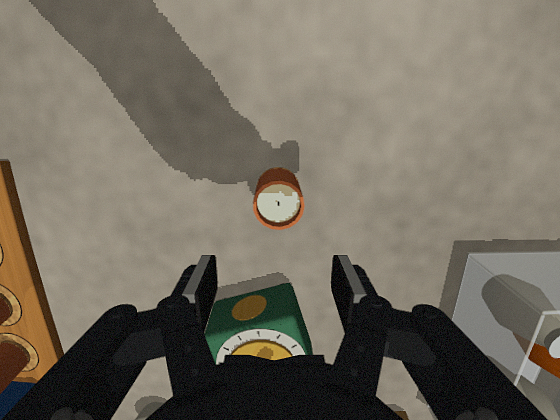

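View pics/t9.png

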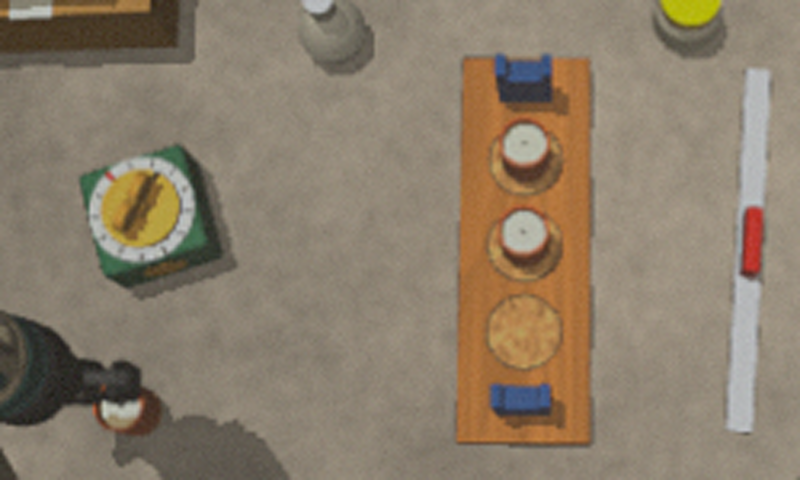

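Request:
{"fn": "servo_tool", "kwargs": {"increments": [[[0.0005,0.003,0.045,0],[0,0,0.045,0],[0,0,0.04,0],[0,0,0.017,0],[0,0,0,0],[0,0,0,0]]]}}

```text
time_s: 25.7
tool_pos: [0.4135, 0.3541, 0.0369]
eef_rot: [0.002, 3.139, 0.003]
force: [0.0, 0.2, 0.1]
gripper_width: 0.0624
```

Request:
{"fn": "servo_tool", "kwargs": {"increments": [[[0,0,0,0],[0,0,0,0],[0,0,0,0],[0,0,0,0],[0,0,-0.04,0],[0,0,-0.05,0],[0,0,-0.06,0],[-0.0093,-0.0505,0,0],[-0.0093,-0.0505,0,0],[-0.0093,-0.0505,0,0],[-0.0093,-0.0505,0,0],[-0.0093,-0.0505,0,0],[-0.0093,-0.0505,0,0],[-0.0093,-0.0505,0,0],[0,0,0,0],[0,0,0,0]]], "hand": 0.03}}

```text
time_s: 27.7
tool_pos: [0.4762, 0.0002, 0.1852]
eef_rot: [-0.002, -3.141, -0.001]
force: [-0.5, -0.2, -2.7]
gripper_width: 0.045
```

```bash
python3 - <<'E'
from h import *
to(0.4776,-0.001,0.0515,90)
d=grab("wrist","w10");print(robot.observe()["gripper_width"])
E
```

```text
tcp [4.762e-01 2.000e-04 1.852e-01] delta tool [-0.0015 -0.0014  0.1337] jaw 89.9 turn -0.07522071293512056 j6 -7.7 tilt 0.06
0.044816520333912126
```

View pics/w10.png

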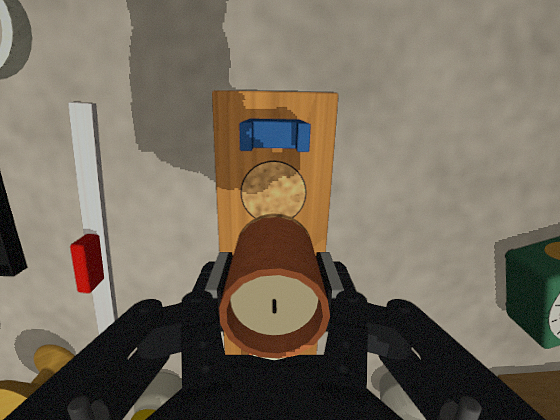

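Request:
{"fn": "servo_tool", "kwargs": {"increments": [[[-0.0015,-0.0015,0.045,0],[0,0,0.045,0],[0,0,0.03,0],[0,0,0.009,0],[0,0,0.004,0],[0,0,0,0],[0,0,0,0]]]}}

```text
time_s: 28.62
tool_pos: [0.4795, -0.0016, 0.0535]
eef_rot: [0.001, 3.139, -0.001]
force: [0.7, 0.5, -1.5]
gripper_width: 0.045
```

Request:
{"fn": "servo_tool", "kwargs": {"increments": [[[0,0,0,0],[0,0,0,0],[0,0,0,0],[0,0,-0.03,0],[0,0,-0.05,0],[0,0,-0.06,0],[-0.015,-0.041,0,0],[-0.015,-0.041,0,0],[-0.015,-0.041,0,0],[-0.015,-0.041,0,0],[-0.015,-0.041,0,0],[0,0,0,0],[0,0,0,0]]], "hand": 0.05}}

```text
time_s: 30.25
tool_pos: [0.5525, -0.2062, 0.1919]
eef_rot: [-0.002, -3.14, -0.002]
force: [-0.1, 0.1, -0.1]
gripper_width: 0.0498
```

```bash
python3 - <<'E'
from m import *
to(0.554,-0.207,0.03,85)
d=grab("wrist","w11");t=grab("top");crop(t,230,130,220,150,3.6,"t11");s_=grab("side")
H=hsv(d);h,s,v=[H[...,i].astype(int) for i in range(3)]
for a,c,b in blobs((s>150)&((h<8)|(h>172))&(v>90),200): print("red",a,c,b,onz(d,*c,0.035).round(4))
m=((s<45)&(v>150))|((s>150)&((h<8)|(h>172))&(v>60))
n=np.zeros_like(m);n[:, 200:350]=m[:,200:350]
ys,xs=np.where(n);print(len(ys))
for y in range(40,260,20):
    x=np.where(n[y])[0]
    if len(x): print(y,x.min(),x.max())
E
```

```text
tcp [ 0.5525 -0.2062  0.1919] delta tool [-0.0017 -0.001   0.1619] jaw 89.9 turn 4.937493077788062 j6 -26.7 tilt 0.09
red 907 [272.6 196.1] [263 165  20  62] [ 0.5545 -0.2071  0.035 ]
36600
40 252 349
60 248 349
80 245 349
100 241 349
120 249 349
140 266 349
160 264 349
180 200 349
200 200 349
220 200 349
240 200 349
```

View pics/w11.png

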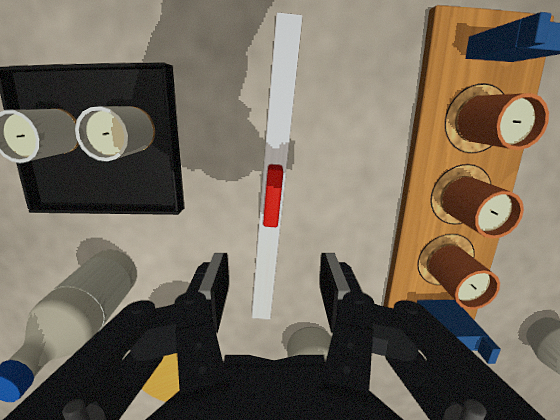

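View pics/t11.png

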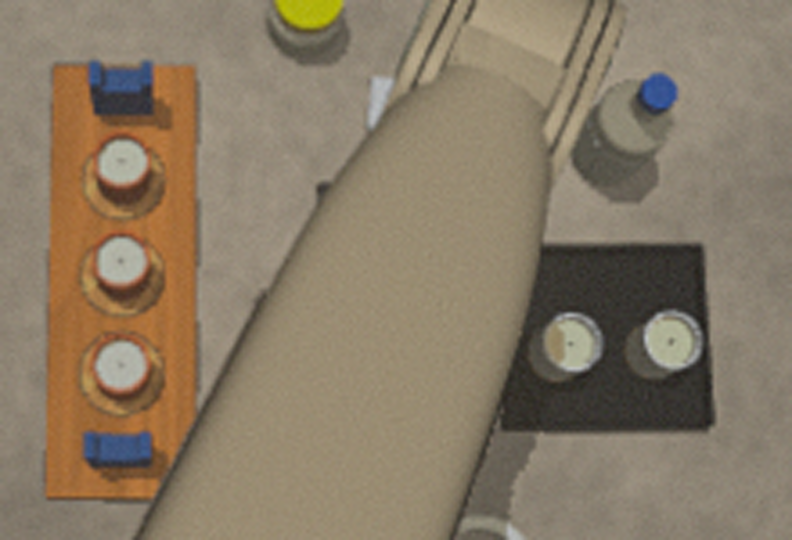

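```bash
python3 - <<'E'
from m import *
d=grab("wrist");a=onz(d,289,13.5,0.010);b=onz(d,262,318.5,0.01);e=b-a
print(a,b,(a+b)/2,np.linalg.norm(e),np.degrees(np.arctan2(e[1],e[0])))
t=grab("top")
for u,v in ((336.3,152),(331.7,264.5)): print(onz(t,u,v,0.01))
# red grip top corners in wrist
for u,v in ((274.5,165.5),(271,226)): print(onz(d,u,v,0.042))
E
```

```text
[ 0.38732524 -0.19128943  0.01      ] [ 0.72556889 -0.220228    0.01      ] [ 0.55644706 -0.20575871  0.01      ] 0.3394793232614817 -4.890054969845353
[ 0.72199548 -0.22271208  0.01      ]
[ 0.38596307 -0.1956786   0.01      ]
[ 0.52251191 -0.20454212  0.042     ]
[ 0.58404545 -0.20800942  0.042     ]
```

Request:
{"fn": "servo_tool", "kwargs": {"increments": [[[-0.003,0,0,4.7],[0,0,0.05,0],[0,0,0.05,0],[0,0,0.04,0],[0,0,0.014,0],[0,0,0,0],[0,0,0,0]]]}}

```text
time_s: 31.38
tool_pos: [0.5577, -0.2072, 0.0403]
eef_rot: [0.13, 3.136, -0.002]
force: [-0.4, 0.2, 0.9]
gripper_width: 0.0501
```

Request:
{"fn": "servo_tool", "kwargs": {"increments": [[[0,0,0,0],[0,0,0,0],[0,0,0,0],[0,0,0,0],[0,0,0,0],[0,0,0,0]]], "hand": 0, "newtons": 80}}

```text
time_s: 32.12
tool_pos: [0.5571, -0.2072, 0.0398]
eef_rot: [0.13, 3.137, -0.002]
force: [-0.9, 0.4, 6.9]
gripper_width: 0.0146
```

```bash
python3 - <<'E'
from m import *
to(0.5555,-0.2063,0.038,90);print(robot.observe())
E
```

```text
tcp [ 0.5571 -0.2072  0.0398] delta tool [0.0017 0.0008 0.0018] jaw 85.3 turn -4.748217992409437 j6 -21.9 tilt 0.14
{'time_s': 32.125, 'joint_positions': array([-4.64771851e-01,  4.11399685e-01, -3.31653643e-01,  8.25256292e-01,
       -7.27166244e-05, -3.81901037e-01]), 'qd': array([ 0.00069372, -0.00061515, -0.00234048,  0.0007013 , -0.00066383,
       -0.00034271]), 'effort': array([ 2.25530290e-01, -4.16137326e+01,  2.14189589e+01, -3.37263420e-01,
        5.12244715e-02,  1.37345202e-02]), 'tool_pos': array([ 0.55708631, -0.20719457,  0.03980759]), 'eef_rot': array([ 1.30043369e-01,  3.13666028e+00, -1.70757153e-03]), 'force': array([-0.90769188,  0.41305714,  6.87052605]), 'wrist_torque': array([0.08945501, 0.17711464, 0.06982031]), 'gripper_width': 0.014613592636517195}
```

Request:
{"fn": "servo_tool", "kwargs": {"increments": [[[0,0,-0.02,0],[0,0,-0.04,0],[0,0,-0.05,0],[0,0,-0.04,-3.5],[0,0.04,0,0],[0,0.05,0,0],[0,0.05,0,0],[0,0.04,0,0],[0,0.025,0,0],[0,0,0,0],[0,0,0,0]]]}}

```text
time_s: 33.5
tool_pos: [0.5601, -0.002, 0.1878]
eef_rot: [-0.034, -3.14, 0.001]
force: [0.2, 0.4, -2.4]
gripper_width: 0.0145
```

```bash
python3 - <<'E'
from m import *
to(0.5577,-0.0024,0.118,88.85);d=grab("wrist","w12");grab("side","s12");print(robot.observe()["gripper_width"],robot.observe()["force"])
E
```

```text
tcp [ 0.5601 -0.002   0.1878] delta tool [ 0.0023 -0.0004  0.0698] jaw 88.7 turn -0.10034919785502439 j6 -5.6 tilt 0.07
0.014776522210244085 [ 1.06624518  0.5807981  -1.97283993]
```

View pics/w12.png

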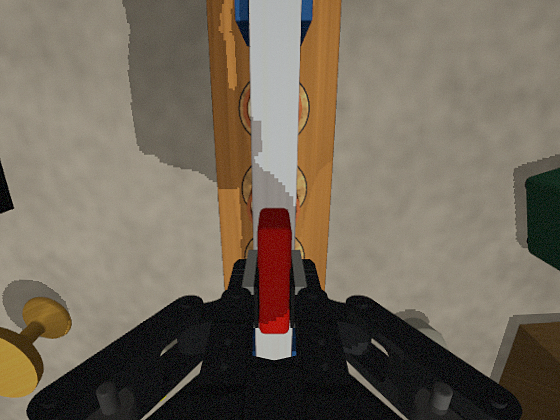

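View pics/s12.png

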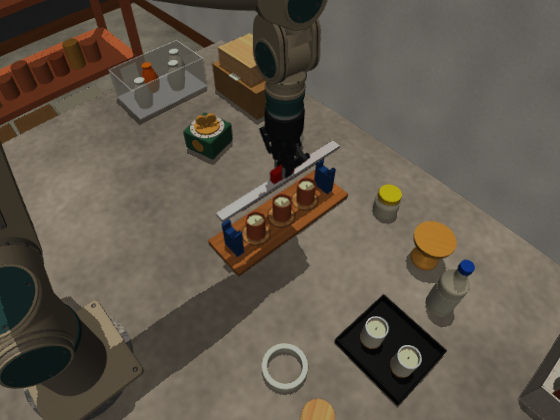

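```bash
python3 - <<'E'
from m import *
d=grab("wrist");t=grab("top")
im=d["pixels"];H=hsv(d);m=(H[...,0]>100)&(H[...,0]<130)&(H[...,1]>120)
for y in (0,4,8,12,16,20,24,30):
    x=np.where(m[y,200:350])[0]+200; b=np.where((H[y,200:350,1]<50)&(H[y,200:350,2]>130))[0]+200
    print(y,x.min() if len(x) else None,x.max() if len(x) else None,b.min(),b.max())
    if len(x): print(onz(d,(x.min()+x.max())/2,y,0.097)[:2],onz(d,x.min(),y,0.097)[1],onz(d,x.max(),y,.097)[1],"bar",onz(d,(b.min()+b.max())/2,y,0.1878-0.028)[:2])
b=np.where((H[150,200:350,1]<50)&(H[150,200:350,2]>130))[0]+200
for y in (60,80,120,150,180):
  g=cv2.Canny(im[:,:,::-1].copy(),60,150)[y,235:315];print(y,np.where(g)[0]+235)
crop(d,200,0,150,110,5,"c12")
crop(t,235,140,70,130,4.5,"c12t")
E
```

```text
0 235 312 249 301
[0.41253908 0.00078414] -0.02363797337163345 0.025209446849724898 bar [0.43205373 0.00108498]
4 236 312 249 346
[0.41482686 0.00104877] -0.023125874639963677 0.02522799028117866 bar [0.43386056 0.01111635]
8 236 312 249 349
[0.41711779 0.00099624] -0.02325030173646079 0.02524725917960099 bar [0.43548523 0.01178424]
12 236 312 249 349
[0.41941949 0.00094347] -0.02337594288733443 0.025267252930480835 bar [0.43710592 0.01178079]
16 236 312 249 349
[0.42173225 0.00089044] -0.02350281116816438 0.025287971318449252 bar [0.43873439 0.01177762]
20 237 311 249 349
[0.42405636 0.00083716] -0.022986072425360656 0.02466434914853763 bar [0.44037086 0.01177472]
24 238 309 249 349
[0.42638465 0.0004609 ] -0.022466669397761437 0.023390655814867274 bar [0.44201552 0.01177209]
30 241 306 250 348
[4.29910699e-01 3.78543973e-04] -0.020708007220546137 0.021466821212263804 bar [0.44449832 0.01176865]
60 [235 249 299]
80 [250 299]
120 [240 242 246 251 257 258 298 300 306 308]
150 [251 259 297]
180 [242 244 252 279 296 305 307]
```

View pics/c12.png

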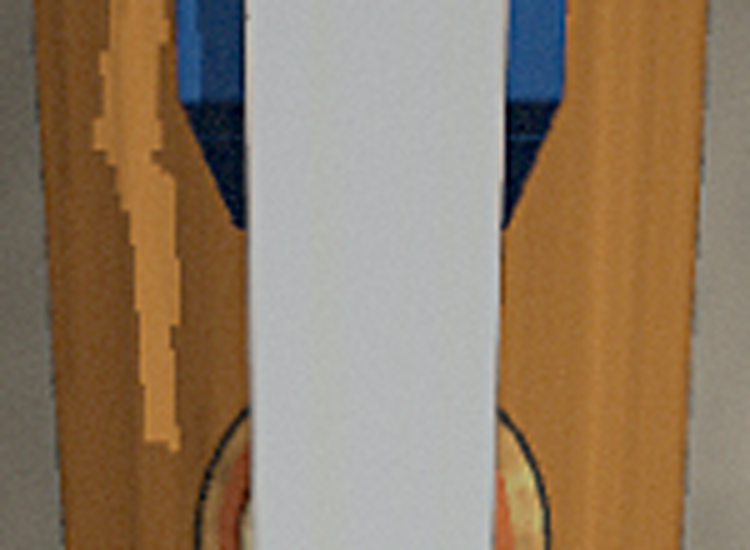

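View pics/c12t.png

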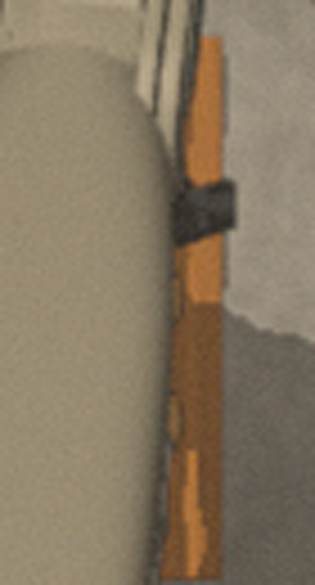

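Request:
{"fn": "servo_tool", "kwargs": {"increments": [[[0.002,0,0.03,0],[0,0,0.02,0],[0,0,0.01,0],[0,0,0.005,0],[0,0,0.002,0],[0,0,0,0],[0,0,0,0]]]}}

```text
time_s: 34.58
tool_pos: [0.5591, -0.0016, 0.122]
eef_rot: [0.034, 3.14, -0.0]
force: [0.5, 0.0, -3.3]
gripper_width: 0.0143
```

```bash
python3 - <<'E'
from m import *
to(0.5577,-0.0024,0.118,88.85);d=grab("wrist");t=grab("side");print(robot.observe()["force"],robot.observe()["wrist_torque"])
a=cv2.resize(d["pixels"][:130,190:360],(510,390));b=cv2.resize(t["pixels"][130:280,190:370],(540,450))
cv2.imwrite("pics/c13.png",a[:,:,::-1]);cv2.imwrite("pics/c13s.png",b[:,:,::-1])
E
```

```text
tcp [ 0.5591 -0.0016  0.122 ] delta tool [ 0.0013 -0.0008  0.004 ] jaw 88.8 turn -0.09440675376457364 j6 -5.5 tilt 0.08
[ 0.57842901 -0.31087576 -1.53855654] [ 0.04740328  0.00283117 -0.01265676]
```

View pics/c13.png

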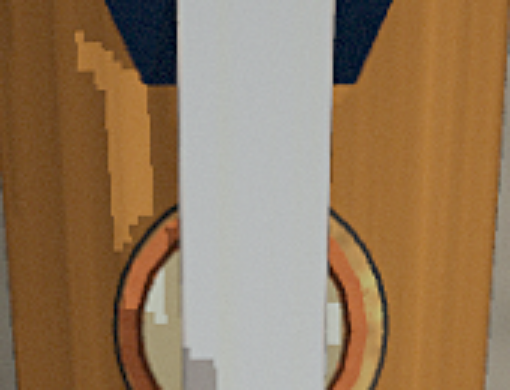

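View pics/c13s.png

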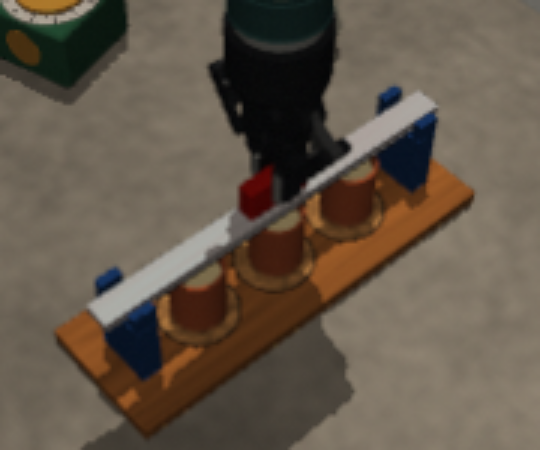

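Request:
{"fn": "servo_tool", "kwargs": {"increments": [[[0.0005,-0.0008,0.0015,0],[0,0,0.001,0],[0,0,0,0],[0,0,0,0]]]}}

```text
time_s: 35.17
tool_pos: [0.558, -0.0024, 0.1188]
eef_rot: [0.034, 3.141, -0.0]
force: [0.1, 0.3, -2.3]
gripper_width: 0.0148
```

Request:
{"fn": "servo_tool", "kwargs": {"increments": [[[0,0,0,0],[0,0,0,0],[0,0,0,0],[0,0,0,0]]], "hand": 0.04}}

```text
time_s: 35.67
tool_pos: [0.5581, -0.0024, 0.1189]
eef_rot: [0.034, 3.141, -0.0]
force: [0.7, 0.7, 0.1]
gripper_width: 0.04
```

```bash
python3 - <<'E'
from m import *
t=grab("side");d=grab("wrist","w14");b=cv2.resize(t["pixels"][130:280,190:370],(540,450))
cv2.imwrite("pics/c14s.png",b[:,:,::-1])
E
```

```text
(no output)
```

View pics/c14s.png

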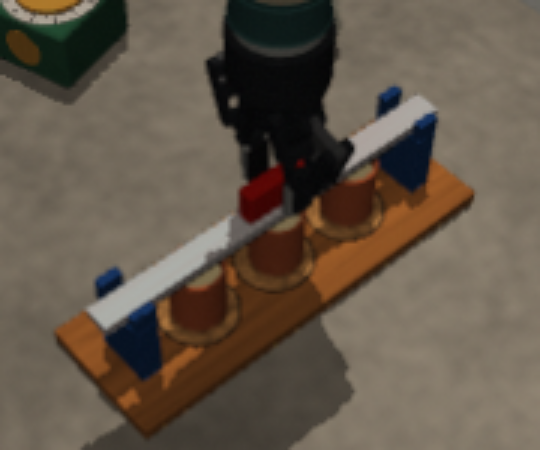

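View pics/w14.png

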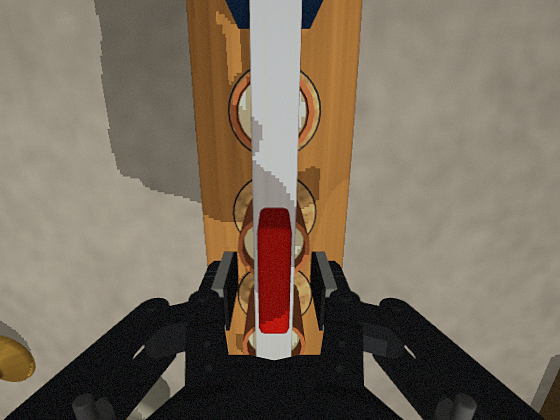

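Request:
{"fn": "servo_tool", "kwargs": {"increments": [[[0,0,-0.03,0],[0,0,-0.05,0],[0,0,-0.03,0],[-0.0025,0.049,0,0],[-0.0025,0.049,0,0],[-0.0025,0.049,0,0],[-0.0025,0.049,0,0],[-0.0025,0.048,0,0],[-0.0025,0.048,0,0],[-0.0025,0.048,0,0],[0,0,0,0],[0,0,0,0]]]}}

```text
time_s: 37.28
tool_pos: [0.5825, 0.3368, 0.2284]
eef_rot: [-0.034, -3.141, 0.002]
force: [-0.2, -1.1, 0.1]
gripper_width: 0.04
```

```bash
python3 - <<'E'
from m import *
to(0.583,0.336,0.102,None)
d=grab("wrist","w15");crop(d,180,110,200,150,4,"c15");t=grab("top");crop(t,230,130,220,150,3.6,"t15")
print(proj(d,[[0.583,0.336,0.111]]))
E
```

```text
tcp [0.5825 0.3368 0.2284] delta tool [-0.0006 -0.0007  0.1264] jaw 88.8 turn None j6 25.8 tilt 0.07
[[272.85857852 207.46045037]]
```

View pics/w15.png

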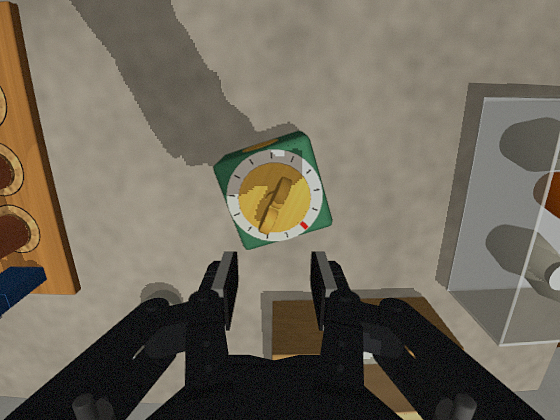

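View pics/c15.png

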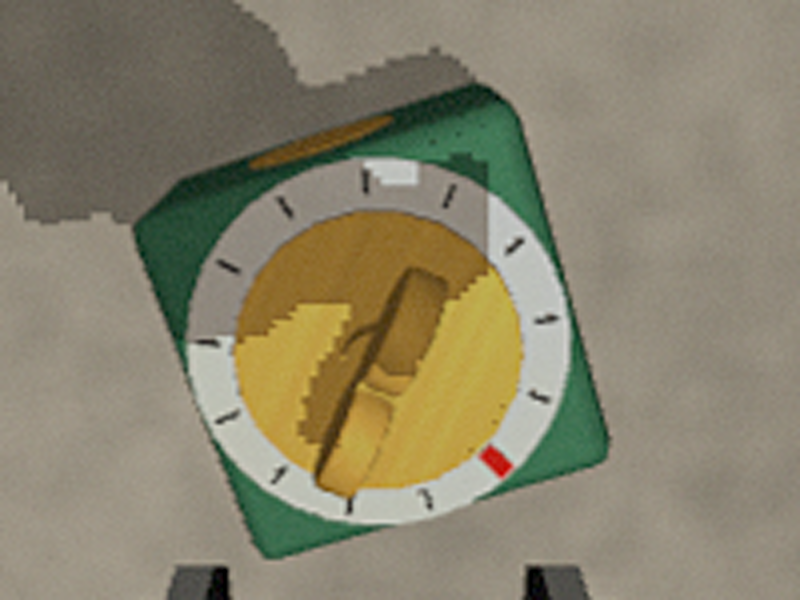

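View pics/t15.png

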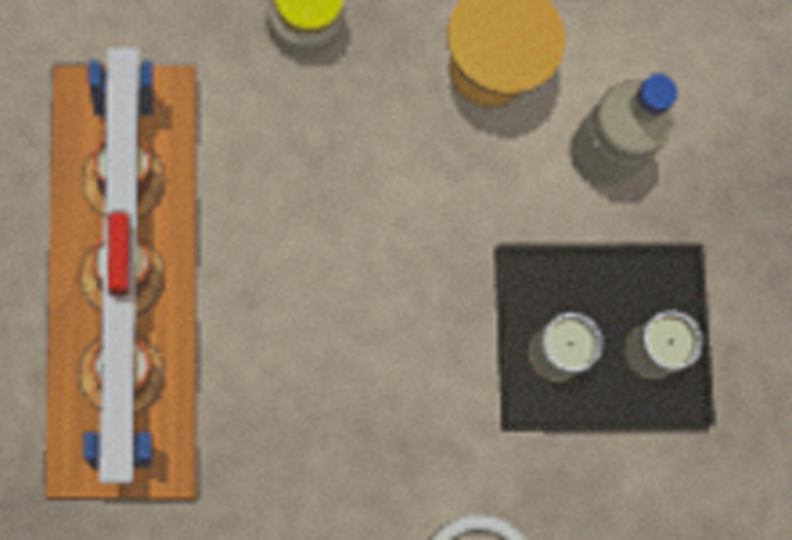

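```bash
python3 - <<'E'
from m import *
d=grab("wrist")
f=lambda x,y,z:onz(d,180+x/4,110+y/4,z)
a=f(430,275,.111);b=f(335,488,.111);e=b-a
print(a,b,(a+b)/2,np.linalg.norm(e),np.degrees(np.arctan2(e[1],e[0])))
c=f(378,350,.076);print("disc",c)
r=f(497,461,.0705);e=r-c;print("red",r,np.degrees(np.arctan2(e[1],e[0])))
H=hsv(d);h,s,v=[H[...,i].astype(int) for i in range(3)]
m=(s>120)&(h>12)&(h<32)&(v>60);n=np.zeros_like(m);n[150:240,225:330]=m[150:240,225:330]
cn=max(cv2.findContours(n.astype(np.uint8),0,1)[0],key=cv2.contourArea);E=cv2.fitEllipse(cn);print(E,onz(d,*E[0],.076))
crop(d,230,140,90,105,7,"c16")
s_=grab("side");crop(s_,175,100,70,60,10,"c16s");t=grab("top");crop(t,115,165,60,60,10,"c16t")
E
```

```text
[0.55809861 0.34807799 0.111     ] [0.60634365 0.32647029 0.111     ] [0.58222113 0.33727414 0.111     ] 0.052862812680477066 -24.126361740683695
disc [0.58511969 0.3366079  0.076     ]
red [0.61761961 0.36675696 0.0705    ] 42.851027084080435
((274.8330078125, 197.05955505371094), (68.89558410644531, 70.60078430175781), 75.05537414550781) [0.58467434 0.33694527 0.076     ]
```

View pics/c16.png

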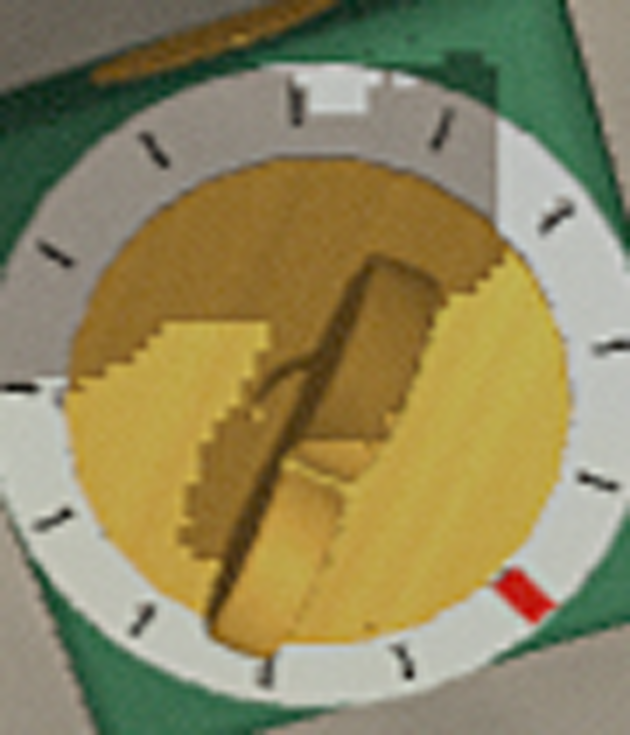

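View pics/c16s.png

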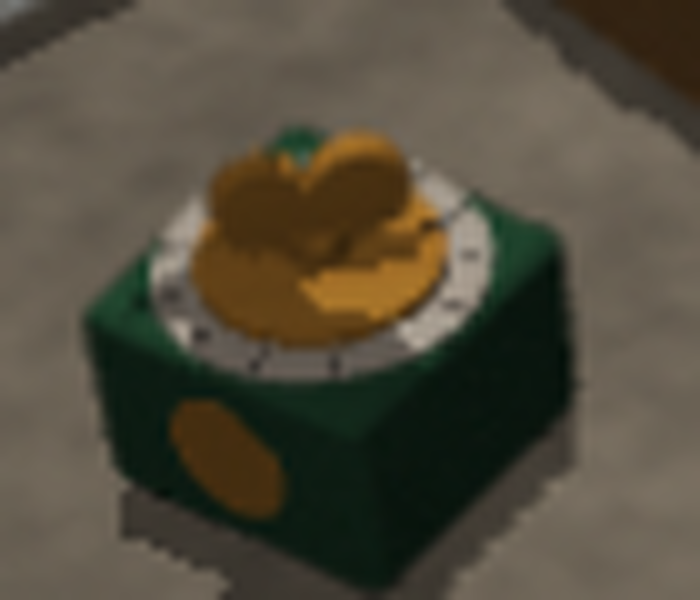

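Request:
{"fn": "servo_tool", "kwargs": {"increments": [[[-0.0015,-0.0003,0,-10],[0,0,0,-10.5],[0,0,0,-10.5],[0,0,0,-10.5],[0,0,0,-10.5],[0,0,0,-10.5],[0,0,0,-10.5],[0,0,0,-10.5],[0,0,0,-10.5],[0,0,0,-10.5],[0,0,0,-10.5],[0,0,0,-10.5],[0,0,0,-10.5],[0,0,0,-10.5],[0,0,0,-10.5],[0,0,0,0],[0,0,0,0]]], "hand": 0.05, "newtons": 40}}

```text
time_s: 39.65
tool_pos: [0.5845, 0.3364, 0.2289]
eef_rot: [-3.07, 0.665, -0.0]
force: [-0.2, -0.2, -0.2]
gripper_width: 0.0499
```

```bash
python3 - <<'E'
from m import *
to(0.584,0.3365,0.102,66)
d=grab("wrist","w17");crop(d,200,120,150,130,5,"c17")
for P in ([.584,.3365,.111],[.584,.3365,.076]): print(proj(d,[P]))
E
```

```text
tcp [0.5845 0.3364 0.2289] delta tool [-5.000e-04  1.000e-04  1.269e-01] jaw -114.4 turn -0.4286429806284957 j6 -131.1 tilt 0.01
[[274.5642858  208.87351174]]
[[274.4918183  197.04981947]]
```

View pics/c17.png

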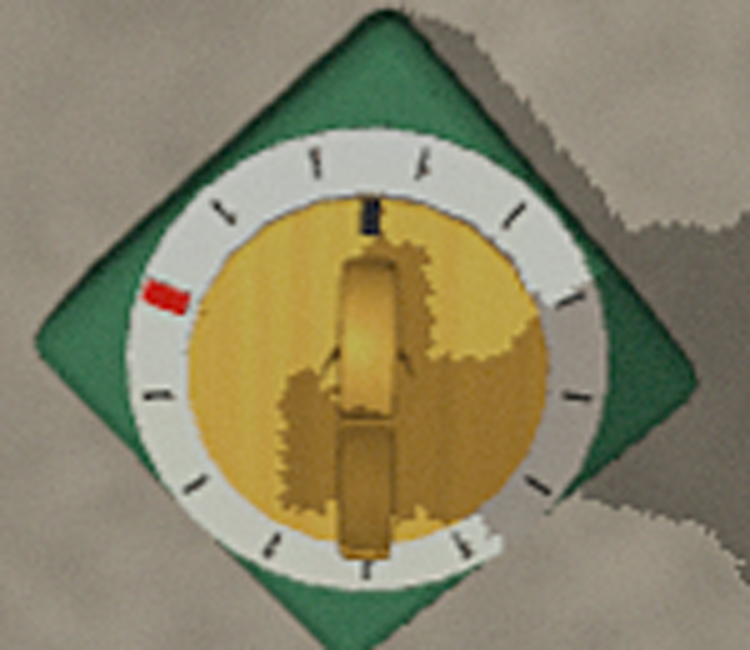

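Request:
{"fn": "servo_tool", "kwargs": {"increments": [[[0.001,0,0.04,0],[0,0,0.05,0],[0,0,0.025,0],[0,0,0.011,0],[0,0,0,0],[0,0,0,0]]]}}

```text
time_s: 40.45
tool_pos: [0.5865, 0.337, 0.1046]
eef_rot: [-3.07, 0.66, -0.004]
force: [0.3, -0.4, 1.5]
gripper_width: 0.05
```

Request:
{"fn": "servo_tool", "kwargs": {"increments": [[[0,0,0,0],[0,0,0,0],[0,0,0,0],[0,0,0,0],[0,0,0,0],[0,0,0,0]]], "hand": 0}}

```text
time_s: 41.2
tool_pos: [0.5858, 0.3367, 0.1038]
eef_rot: [-3.071, 0.659, -0.002]
force: [-0.5, -0.4, 5.3]
gripper_width: 0.0089
```

Request:
{"fn": "servo_tool", "kwargs": {"increments": [[[0,0,0,5],[0,0,0,5],[0,0,0,5],[0,0,0,5],[0,0,0,5],[0,0,0,5],[0,0,0,0],[0,0,0,0]]]}}

```text
time_s: 42.2
tool_pos: [0.5857, 0.3365, 0.1038]
eef_rot: [-2.795, 1.433, -0.001]
force: [-0.7, -1.1, 5.4]
gripper_width: 0.0094
```

```bash
python3 - <<'E'
from m import *
to(0.5855,0.3362,0.102,None);s=robot.observe();print(s["force"],s["wrist_torque"],s["gripper_width"])
d=grab("wrist","w18")
E
```

```text
tcp [0.5857 0.3365 0.1038] delta tool [0.0001 0.0003 0.0018] jaw -144.3 turn None j6 -101.3 tilt 0.06
[-0.66824581 -1.12615972  5.36970894] [-0.1137616   0.22269825 -0.09004841] 0.009365808618230779
```

View pics/w18.png

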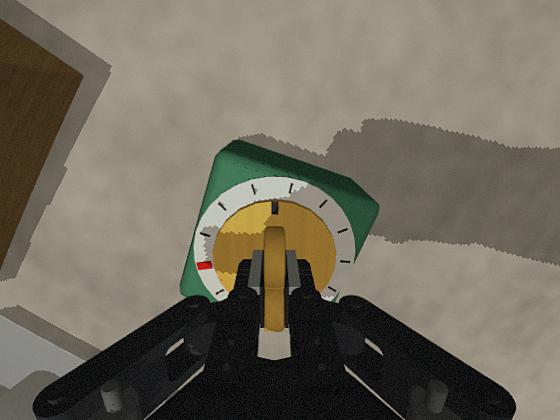

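Request:
{"fn": "servo_tool", "kwargs": {"increments": [[[0,0,0,7],[0,0,0,7],[0,0,0,7],[0,0,0,7],[0,0,0,7],[0,0,0,7],[0,0,0,7],[0,0,0,7],[0,0,0,7],[0,0,0,7],[0,0,0,7],[0,0,0,7],[0,0,0,7],[0,0,0,7],[0,0,0,7],[0,0,0,0],[0,0,0,0]]]}}

```text
time_s: 44.38
tool_pos: [0.585, 0.3367, 0.1038]
eef_rot: [0.566, -3.09, -0.001]
force: [-3.0, -0.2, 7.5]
gripper_width: 0.0094
```

```bash
python3 - <<'E'
from m import *
to(0.5855,0.3362,0.102,None);s=robot.observe();print(s["force"],s["wrist_torque"],s["gripper_width"])
d=grab("wrist","w19")
E
```

```text
tcp [0.585  0.3367 0.1038] delta tool [-0.0003 -0.0007  0.0018] jaw 110.8 turn None j6 3.7 tilt 0.05
[-3.00294379 -0.196196    7.54503509] [-0.07867025  0.60532262 -0.08139321] 0.009371696958302058
```

View pics/w19.png

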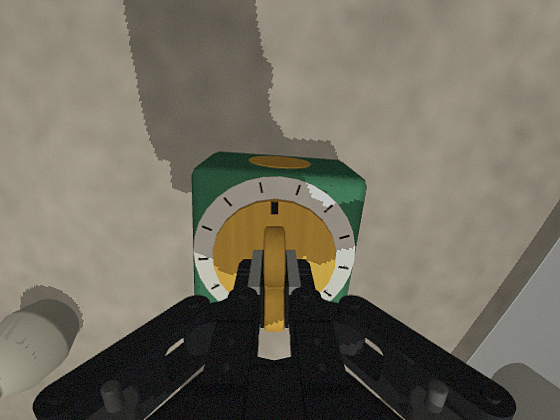

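Request:
{"fn": "servo_tool", "kwargs": {"increments": [[[0,0,0,7],[0,0,0,7],[0,0,0,7],[0,0,0,7],[0,0,0,7],[0,0,0,7],[0,0,0,7],[0,0,0,7],[0,0,0,7],[0,0,0,7],[0,0,0,7],[0,0,0,7],[0,0,0,7],[0,0,0,7],[0,0,0,7],[0,0,0,7],[0,0,0,7],[0,0,0,0],[0,0,0,0]]]}}

```text
time_s: 46.8
tool_pos: [0.5855, 0.3373, 0.1038]
eef_rot: [-2.374, -2.055, -0.003]
force: [-2.3, 1.1, 5.4]
gripper_width: 0.0092
```

```bash
python3 - <<'E'
from m import *
to(0.5855,0.3362,0.102,None);s=robot.observe();print(s["force"],s["wrist_torque"],s["gripper_width"])
d=grab("wrist","w20");crop(d,170,150,210,160,3.8,"c20")
f=lambda x,y,z:onz(d,170+x/3.8,150+y/3.8,z)
E
```

```text
tcp [0.5855 0.3373 0.1038] delta tool [-0.0011  0.0002  0.0018] jaw -8.2 turn None j6 122.7 tilt 0.12
[-2.29322361  1.06917744  5.42433613] [ 0.26167536  0.36133651 -0.06309242] 0.009169562020090874
```

View pics/c20.png

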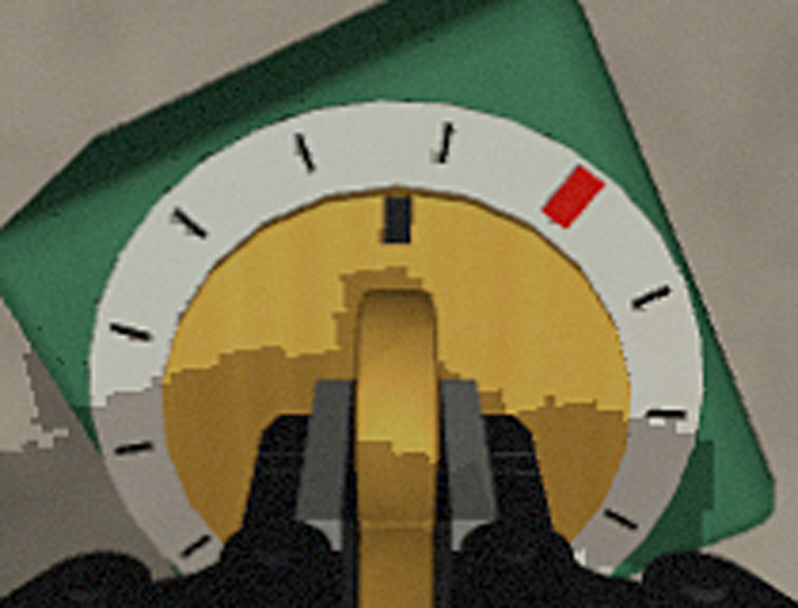

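```bash
python3 - <<'E'
from m import *
d=grab("wrist")
f=lambda x,y,z:onz(d,170+x/3.8,150+y/3.8,z)
c=np.array([.5855,.3368,0])
for q in (f(398,218,.076),f(573,197,.0705)):
    e=q-c;print(q,np.degrees(np.arctan2(e[1],e[0])))
E
```

```text
[0.59125434 0.36859051 0.076     ] 79.74009362697568
[0.61689217 0.3662564  0.0705    ] 43.177865099090276
```

Request:
{"fn": "servo_tool", "kwargs": {"increments": [[[0,0,0,6],[0,0,0,6],[0,0,0,6],[0,0,0,6],[0,0,0,5],[0,0,0,0],[0,0,0,0]]]}}

```text
time_s: 47.78
tool_pos: [0.5857, 0.3373, 0.1038]
eef_rot: [-2.813, -1.395, -0.003]
force: [-1.4, 1.7, 4.6]
gripper_width: 0.0095
```

```bash
python3 - <<'E'
from m import *
to(0.5855,0.3362,0.102,None);s=robot.observe();print(s["force"],s["wrist_torque"],s["gripper_width"])
E
```

```text
tcp [0.5857 0.3373 0.1038] delta tool [-0.001   0.0005  0.0018] jaw -37.2 turn None j6 151.7 tilt 0.12
[-1.37747567  1.71082343  4.56782007] [ 0.16060731  0.239865   -0.02950266] 0.009457995113315118
```

Request:
{"fn": "servo_tool", "kwargs": {"increments": [[[0,0,0,2.5],[0,0,0,2.5],[0,0,0,2],[0,0,0,1],[0,0,0,0],[0,0,0,0]]]}}

```text
time_s: 48.52
tool_pos: [0.5857, 0.3372, 0.1038]
eef_rot: [-2.904, -1.196, -0.003]
force: [-1.8, 0.9, 5.9]
gripper_width: 0.0093
```

```bash
python3 - <<'E'
from m import *
to(0.5855,0.3362,0.102,None);s=robot.observe();print(s["force"],s["wrist_torque"],s["effort"][5])
E
```

```text
tcp [0.5857 0.3372 0.1038] delta tool [-0.0008  0.0006  0.0018] jaw -45.2 turn None j6 159.7 tilt 0.12
[-1.77846785  0.92884611  5.90941712] [0.13242045 0.19009702 0.10626347] 0.053136907517910004
```

Request:
{"fn": "servo_tool", "kwargs": {"increments": [[[0,0,0,1],[0,0,0,1],[0,0,0,1],[0,0,0,0],[0,0,0,0]]]}}

```text
time_s: 49.15
tool_pos: [0.5857, 0.3372, 0.1039]
eef_rot: [-2.932, -1.126, -0.003]
force: [-0.6, 0.5, 4.8]
gripper_width: 0.0092
```

```bash
python3 - <<'E'
from m import *
to(0.5855,0.3362,0.102,None);s=robot.observe();print(s["force"],s["wrist_torque"],s["effort"][5])
d=grab("wrist","w21");crop(d,170,150,210,160,3.8,"c21")
E
```

```text
tcp [0.5857 0.3372 0.1039] delta tool [-0.0008  0.0006  0.0019] jaw -48.0 turn None j6 162.4 tilt 0.11
[-0.63998184  0.47176689  4.79358805] [0.0397866  0.22307923 1.22240055] 1.2819880619645119
```

View pics/c21.png

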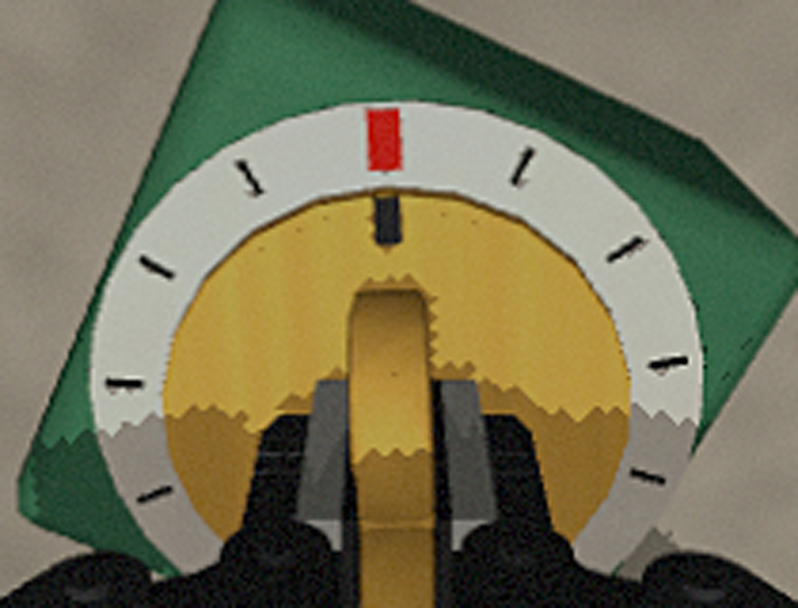

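Request:
{"fn": "servo_tool", "kwargs": {"increments": [[[0,0,0,0],[0,0,0,0],[0,0,0,0],[0,0,0,0],[0,0,-0.03,0],[0,0,-0.05,0],[0,0,-0.05,0],[0,0,0,0],[0,0,0,0]]], "hand": 0.05}}

```text
time_s: 50.32
tool_pos: [0.5851, 0.3363, 0.2325]
eef_rot: [2.935, 1.119, -0.0]
force: [0.3, -1.0, -0.8]
gripper_width: 0.0497
```

```bash
python3 - <<'E'
from m import *
d=grab("wrist","w22");crop(d,200,120,150,130,5,"c22")
t=grab("top","t22");crop(t,230,130,220,150,3.6,"t22c");s=grab("side","s22")
E
```

```text
(no output)
```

View pics/c22.png

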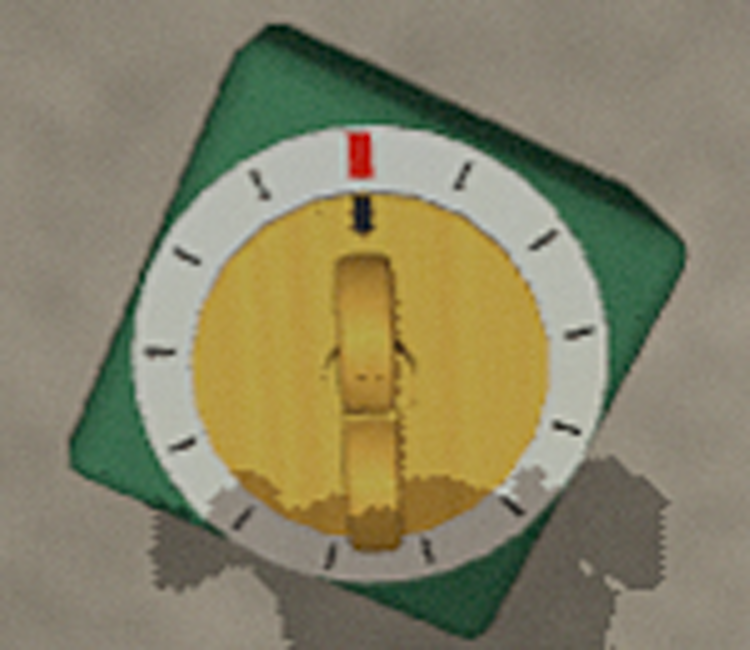

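View pics/t22c.png

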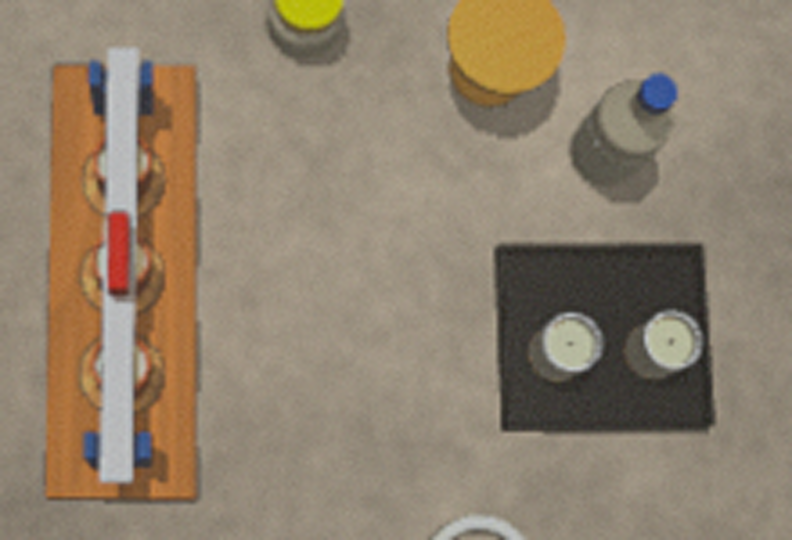

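View pics/s22.png

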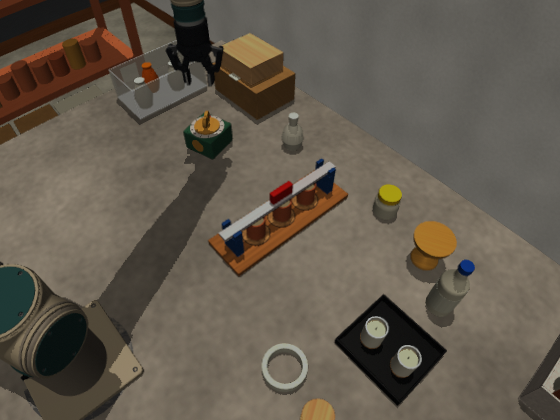

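View pics/t22.png

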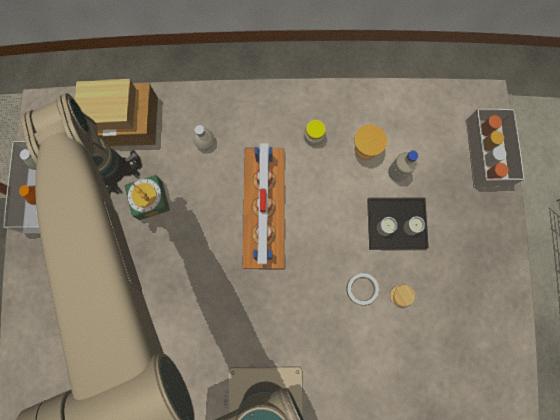

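```bash
python3 - <<'E'
from bench import robot,ticket
print(ticket.sign_off())
E
```

```text
the job is handed in; nothing more can be done
None
```

I completed the changeover and handed the job in at about 50 s on the robot's clock; the sign-off gives no verdict.

- **Cups:** Both white cups stand upright in the black tray, and the three terracotta cups stand one to a pad on the jig.
- **Bar:** It lies in the notches of both posts and extends past each of them.
- **Key:** I wound it clockwise about 289° in one continuous grip, until the wrist torque rose to 1.2 N m at the stop. After release the black pointer stayed on the red mark.

The last top, side and wrist pictures agreed with all of this, and the other objects looked unmoved. I saw no knocked cup or slackened grip, and no check failed. The only disagreement was 1–3 mm between camera estimates, which I corrected for or averaged out, and which was well inside the clearances.

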